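# Mix the filter balls under the dispensing head and start the timer

### The job

With the stirring rod, its foot kept down near the floor of the glass dish, stir the ceramic balls under the dispensing head in wide rounds, at least two full turns clockwise seen from above, until at least one blue and one red-brown ball have clearly crossed into the half of the dish where the other colour began, with no ball leaving the dish. Then stand the rod foot down in the green rinse jar, let it go, and after that press the timer's red button fully down and release it. Touch the balls only with the rod, do not bump the stand hard, and leave the bottle, the small jar and the vial where they are.

Things in the scene. Friction and masses are not known exactly. Their poses are not given: they have to be found in the camera images.
- dish: clear glass dish, fixed on the foot of the dispensing stand, 170 mm across at the rim, 36 mm high, floor 5 mm thick, flat inside for 74 mm, then walls (4 mm) that slope outward and up at about 38 degrees; origin at the centre of its underside (8 mm above the bench), z up. Its yaw can be anything; at the start the three blue balls lie on its +y side and the three red-brown ones on its -y side.
- stand: fixed dispensing stand; round foot 156 mm across, 8 mm thick, under the dish; steel post 20 mm thick, 280 mm tall, 135 mm along its +x axis (the side away from the robot); from the post's top an arm 24 mm wide (z 258 to 278 mm) runs back over the dish and carries the head. Origin: centre of the foot's underside, on the bench, right below the dish's centre.
- head_low (a point): lowest point of the stand's head, 150 mm above the bench, right over the dish's centre: blue nozzle 24 mm across from here up 10 mm, then a white filter cartridge 51 mm across, from z 160 mm up to the arm
- rod_center (a point): stirring rod, 200 mm long, about 80 g, at the start upright within a few degrees in the holder's hole. From its tip: black rubber foot 16 mm across, 40 mm long; white shaft 12 mm across up to 90 mm; orange square handle 16 x 16 mm from 90 to 200 mm, its sides square to the rod's x and y. Point: half-way along; z runs from tip to handle.
- rod_handle (a point): point on the rod's axis in its handle, 140 mm from the tip; same axes
- rod_tip (a point): centre of the flat lower end of the rod's rubber foot; same axes
- holder: fixed grey block 70 x 70 x 50 mm with one upright hole 19 mm across and 45 mm deep, in which the rod stands; origin at the centre of its underside, on the bench
- rinse_jar: fixed green glass jar, open at the top, outside diameter 80 mm, inside 72 mm, 110 mm high, floor 6 mm thick; a rod let go in it leans on the rim; origin at the centre of its underside, on the bench
- start_button (a joint): red button's travel in m: 0 released, 0.006 fully down; it springs back; about 5 N holds it fully down
- start_button_top (a point): centre of the top face of the red round button (32 mm across, pressed straight down) on the white timer box (100 x 85 x 34 mm, fixed)
- reagent_mid (a point): bystander: clear reagent bottle with blue cap, 66 mm across, 130 mm tall, 0.4 kg; point half-way up
- small_jar_mid (a point): bystander: small glass jar with blue cap, 48 mm across, 60 mm tall; point half-way up
- vial_mid (a point): bystander: amber vial with white cap, 40 mm across, 75 mm tall; point half-way up
- blue0_center (a point): centre of blue ceramic ball number 1, 22 mm across, 15 g, glazed and slippery, loose in the dish
- blue1_center (a point): centre of blue ceramic ball number 2, 22 mm across, 15 g, glazed and slippery, loose in the dish
- blue2_center (a point): centre of blue ceramic ball number 3, 22 mm across, 15 g, glazed and slippery, loose in the dish
- clay0_center (a point): centre of red-brown ceramic ball number 1, 22 mm across, 15 g, glazed and slippery, loose in the dish
- clay1_center (a point): centre of red-brown ceramic ball number 2, 22 mm across, 15 g, glazed and slippery, loose in the dish
- clay2_center (a point): centre of red-brown ceramic ball number 3, 22 mm across, 15 g, glazed and slippery, loose in the dish

How it is judged:
By the outcome, as a careful person would: the job done as asked, in the order asked, and still so for the second after the job is handed in, with the robot touching nothing.
It also fails if it takes over 72 s, if anything falls off the work surface, if the arm or the gripper's body presses on something with over 40 N, if the wrist force passes 120 N, or if a joint passes its speed limit or range.

### The arm

A 7-joint arm with a two-finger parallel gripper is mounted at the origin on the work surface. World frame = base frame: x ahead of the robot, y to its left, z up, the work surface at z = 0. Lengths are in m, angles in rad, forces in N, time in s.
With the tool pointing down it reaches from about 0.4 to 0.85 m from the base axis. Payload 6.9 kg.
Tool frame: the origin (TCP) lies midway between the tips of the shut fingers; the grasp point (between the pads) lies 19 mm behind it; z points along the fingers, y is the line along which they close (so a half turn about z gives the same grasp; the last joint's range is limited). The gripper opens to 85 mm and grips with 20 to 120 N. Pads are 22 mm wide; open, the fingers measure 114 mm over their backs; the gripper's body (76 mm by 85 mm) begins 54 mm behind the grasp point. The pads swing forward as they close: fully open they stand 13 mm farther back than shut.
Start: joints at [-1.173, 0.507, -0.238, 1.5, 0.126, 1.149, -0.155], TCP at [0.18, 0.599, 0.2] pointing down, gripper open.
Joint ranges: [-3.08, 3.08], [-0.24, 2.05], [-1.43, 1.35], [0, 2.5], [-1.52, 4.66], [0.17, 1.96], [-2.89, 2.89]. Speed limits (rad/s): [2.39, 2.39, 3.14, 3.14, 3.14, 3.14, 3.14].

### API

Orientations are given as a unit quaternion [w, x, y, z].
In Python, from rig import robot gives the robot as it stands.
- The arm moves only by the shell command python3 -m handwheel 'ROWS' [FORCE]. ROWS is JSON, a list of rows, each an object with "gripper": the gripper command: -1 is shut, 1 is fully open, values between are in proportion; "translation": the shift along the tool's x, y, z in mm, a list of three; "turn": the turn, a rotation vector about the tool's x, y, z in units of 8 degrees (1.0 is 8 degrees), a list of three. A call has 1 to 12 rows; each row is the pose to reach, as a shift and turn from the pose commanded when the call began, along the tool's axes at that moment; what a row does not reach only later rows make up. A row lasts 1/8 s, in which the tool goes at most 62.5 mm and 10.7 degrees, less where a joint would pass 70% of its speed; a pose out of reach is approached as far as the arm can. A call with a gripper value outside its range is refused whole. The fingers move at their own pace and stop on an object; FORCE is the grip in N (left out, the last holds). Time passes only in rows, so rows that repeat a pose let the fingers close. It gives the time, the measured TCP pose, the force, the opening and the grip force at its end, in the units of the state.
- robot.sense(): the state, without advancing time (a new reading comes with each control period).
- robot.grab_frame(name): name is "scene" or "top"; returns the picture (480x640x3 uint8, red, green, blue); there is no depth.
- robot.camera_model(name): a dict with "camera_matrix" (3x3 intrinsics, pixels), "position" and "rotation" of the camera in the world. Camera axes: x right, y down, z forward; pixel columns grow to the right and rows downward; lengths in m; the calibration is good to about 2 mm. A picture is of the moment at which its call begins. camera_model takes no time and is no camera call.
- robot.close_job(): hands the job in; it is judged then, once.
The state is a dict: "time": time; "joint_positions": joint angles; "joint_vel": joint speeds; "effort": joint torques, N m; "ee_pos": TCP position; "orientation": TCP orientation; "ft_force": force on the tool from outside, world axes, zero at the start; "ft_torque": the same for the moment, N m; "opening": finger opening in m; "grip_force": force on a finger pad.
Only numpy, scipy, OpenCV 4.12 (cv2) and the standard library are available. Lean on these libraries where they do the work, as an engineer would, in place of code of your own. Each camera call takes 0.05 s, during which the arm holds its last target. There are 200 camera calls.

## Working session

There is one attempt and no reset: what is moved stays moved. The work goes in short steps, Python scripts to look and compute and a shell command to move; the robot and the scene stay as the last step left them, time stands still between calls to the robot, and variables do not carry over. Pictures are saved under pics/ and viewed, at most 10 in all, crops included, and the job is handed in when it is done.

```bash
ls; mkdir -p pics
python3 - <<'E'
from rig import robot
import cv2,json
s=robot.sense(); print(s['time'],s['ee_pos'],s['orientation'],s['opening'])
for n in('scene','top'):
    f=robot.grab_frame(n); cv2.imwrite(f'pics/{n}0.png',f[:,:,::-1]); m=robot.camera_model(n); print(n,m)
E
```

```text
pics
0.0 [0.17970072 0.59801338 0.19943223] [-1.22358694e-04  1.45377746e-01  9.89375812e-01 -8.93982715e-04] 0.08533935012019145
scene {'camera_matrix': array([[451.69407322,   0.        , 313.93448016],
       [  0.        , 451.69407322, 238.50708163],
       [  0.        ,   0.        ,   1.        ]]), 'position': array([0.84879231, 0.46570578, 0.55535434]), 'rotation': array([-0.13254068,  0.26666989,  0.85585138, -0.42289307])}
top {'camera_matrix': array([[522.75602697,   0.        , 315.59361914],
       [  0.        , 522.75602697, 241.11530303],
       [  0.        ,   0.        ,   1.        ]]), 'position': array([0.46643875, 0.03199927, 0.96844423]), 'rotation': array([ 0.0198372 , -0.70602839,  0.70628005, -0.04794677])}
```

View pics/scene0.png

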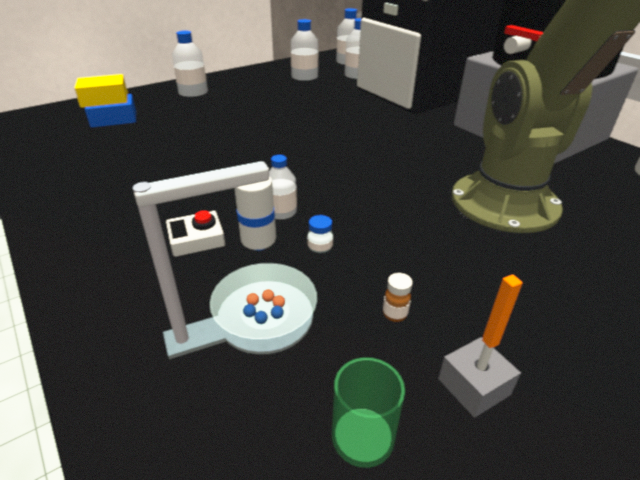

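View pics/top0.png

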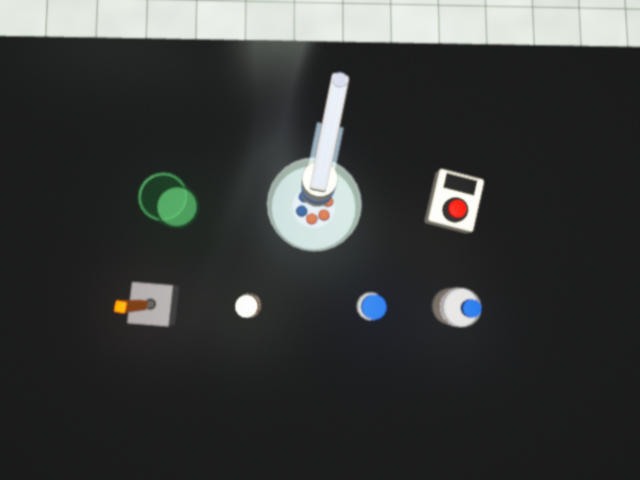

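The scene view shows the dish at (263,307), the rod in its holder at (500,310) and the jar at (368,410). The top view shows the dish rim at (314,204), post top (340,79), handle top (120,307), holder (150,304), jar rim (163,197), button (457,208), vial (247,306), small jar (373,307) and bottle cap (471,308).

```bash
cat > h.py <<'E'
import numpy as np,cv2
from rig import robot
from scipy.spatial.transform import Rotation as R
def cam(n):
    m=robot.camera_model(n); q=m['rotation']
    return m['camera_matrix'],m['position'],R.from_quat(q,scalar_first=True).as_matrix()
def ray(n,p):
    K,c,r=cam(n); d=r@np.linalg.inv(K)@np.array([p[0],p[1],1.]); return c,d/np.linalg.norm(d)
def onz(n,p,z):
    c,d=ray(n,p); return c+d*(z-c[2])/d[2]
def two(p1,p2,a='top',b='scene'):
    c1,d1=ray(a,p1);c2,d2=ray(b,p2)
    t=np.linalg.lstsq(np.c_[d1,-d2],c2-c1,rcond=None)[0]
    u,v=c1+t[0]*d1,c2+t[1]*d2; return (u+v)/2,np.linalg.norm(u-v)
def proj(n,X):
    K,c,r=cam(n); p=K@r.T@(np.array(X)-c); return p[:2]/p[2]
def blobs(img,lo,hi,mn=15):
    h=cv2.cvtColor(img,cv2.COLOR_RGB2HSV); m=cv2.inRange(h,np.array(lo),np.array(hi))
    k,l,s,c=cv2.connectedComponentsWithStats(m)
    return [(c[i].round(1).tolist(),int(s[i,4]),s[i,:4].tolist()) for i in range(1,k) if s[i,4]>=mn]
E
python3 - <<'E'
from h import *
np.set_printoptions(precision=4,suppress=True)
T=cv2.imread('pics/top0.png')[:,:,::-1].copy();S=cv2.imread('pics/scene0.png')[:,:,::-1].copy()
for n,I in(('top',T),('scene',S)):
    print(n,'orange/red',blobs(I,(0,120,120),(22,255,255)))
    print(n,'blue',blobs(I,(100,120,60),(125,255,255)))
    print(n,'green',blobs(I,(50,80,40),(85,255,255),60))
    print(n,'grey',[b for b in blobs(I,(0,0,110),(180,40,255),150)])
for k,p,z in [('dish',(314,204),.044),('post',(340,79),.28),('handle',(120,307),.205),('holder',(150,304),.05),('jar',(163,197),.11),('jarbase',(177,207),.006),('button',(457,208),.045),('vial',(247,306),.075),('sj',(373,307),.06),('bottle',(471.5,308),.13)]: print(k,onz('top',p,z))
print('handle',two((120,307),(512,281)))
E
```

```text
top orange/red [([329.1, 202.5], 22, [326, 199, 6, 7]), ([457.0, 208.2], 287, [448, 199, 19, 19]), ([323.6, 214.5], 63, [319, 211, 10, 8]), ([311.2, 218.4], 62, [307, 215, 9, 8]), ([128.4, 305.7], 348, [114, 300, 33, 14])]
top blue [([301.1, 210.5], 58, [297, 207, 9, 8]), ([374.7, 306.7], 535, [362, 294, 26, 27]), ([471.8, 308.0], 288, [462, 300, 21, 17])]
top green [([167.7, 200.0], 2676, [137, 171, 63, 58])]
top grey [([333.4, 20.6], 26817, [0, 0, 640, 47]), ([317.5, 185.8], 8176, [266, 72, 96, 180]), ([453.9, 201.6], 1809, [426, 169, 58, 63]), ([151.7, 303.5], 1452, [127, 282, 46, 45]), ([453.6, 306.5], 1166, [434, 288, 46, 39]), ([245.8, 305.8], 434, [235, 294, 23, 24])]
scene orange/red [([523.5, 31.7], 324, [506, 25, 38, 15]), ([202.3, 216.1], 175, [194, 210, 18, 13]), ([501.6, 309.7], 1359, [483, 274, 40, 74]), ([272.9, 297.6], 192, [263, 290, 21, 16]), ([397.6, 298.9], 205, [386, 292, 24, 15]), ([252.2, 298.4], 92, [247, 294, 11, 10])]
scene blue [([352.6, 16.1], 169, [345, 8, 16, 21]), ([303.7, 24.0], 130, [298, 19, 13, 11]), ([183.9, 36.3], 148, [177, 31, 14, 12]), ([111.6,
[... 634 characters left out ...]
7, 80, 29, 16]), ([232.2, 264.8], 14897, [132, 161, 185, 195]), ([195.1, 235.9], 1430, [166, 210, 58, 46]), ([21.2, 390.2], 8723, [0, 219, 65, 261]), ([257.6, 236.0], 718, [240, 221, 35, 29]), ([319.6, 238.2], 291, [307, 231, 26, 16]), ([399.6, 283.0], 455, [388, 272, 25, 23]), ([481.8, 366.2], 2226, [445, 337, 76, 59])]
dish [ 0.6221 -0.0022  0.044 ]
post [ 0.7555 -0.0294  0.28  ]
handle [0.4449 0.2816 0.205 ]
holder [0.4454 0.2814 0.05  ]
jar [0.6216 0.2488 0.11  ]
jarbase [0.6218 0.2491 0.006 ]
button [ 0.6158 -0.2607  0.045 ]
vial [0.4421 0.1125 0.075 ]
sj [ 0.4393 -0.1036  0.06  ]
bottle [ 0.4392 -0.2527  0.13  ]
handle (array([0.4451, 0.2817, 0.2034]), np.float64(0.000949697695644281))
```

Run:
```python
import cv2,numpy as np
S=cv2.imread('pics/scene0.png');T=cv2.imread('pics/top0.png')
a=cv2.resize(S[255:425,190:330],None,fx=3,fy=3,interpolation=cv2.INTER_CUBIC)[:510]
b=cv2.resize(T[270:340,100:190],(380,296),interpolation=cv2.INTER_CUBIC)
c=cv2.resize(S[265:420,430:530],(200,310)[:2],interpolation=cv2.INTER_CUBIC)
o=np.zeros((600,800,3),np.uint8);o[:a.shape[0],:a.shape[1]]=a;o[:296,420:800]=b;o[290:600,420:620]=c
cv2.imwrite('pics/crop1.png',o)
```

```text
(no output)
```

View pics/crop1.png

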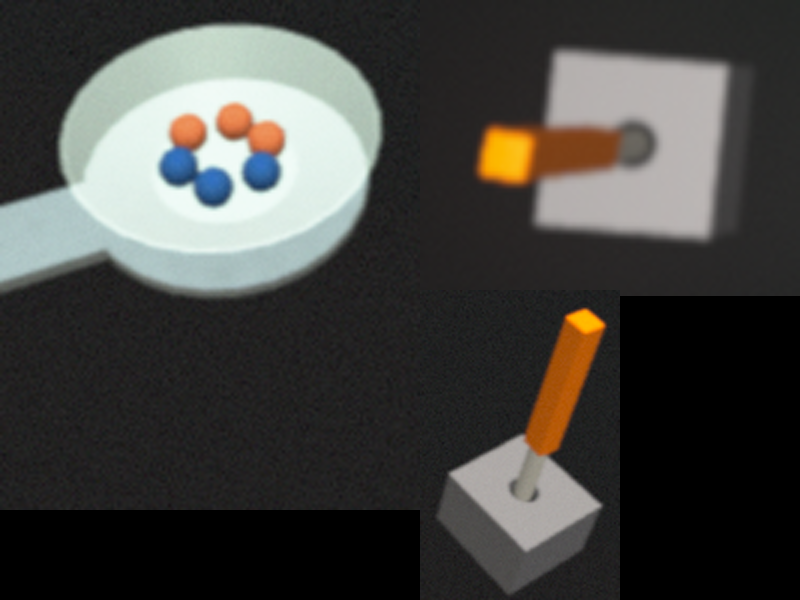

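Crop: three red-brown balls on the robot side and three blue on the y+ side of a ring around the dish centre. The rod stands upright in the hole, with its square top rotated by about 5° in the picture.

Run:
```python
from h import *
np.set_printoptions(precision=4,suppress=True)
o=np.array([190,255])
c=onz('top',(314,204),.044); print('dish',c)
for n,p in [('clay',(187,132)),('clay',(234,121)),('clay',(267,138)),('blue',(178,166)),('blue',(213,187)),('blue',(261,171))]:
    X=onz('scene',o+np.array(p)/3,.024); print(n,(X-c)[:2]*1000)
for n,p in [('clay',(323.6,214.5)),('clay',(311.2,218.4)),('blue',(301.1,210.5))]: print('top',n,(onz('top',p,.024)-c)[:2]*1000)
# dish centre from scene: flat floor disk and rim
T=cv2.imread('pics/top0.png')
for n,s,z in(('handletop',[(487,126),(537,131)],.205),('holder',[(553,48),(728,63)],.05)):
    a,b=[onz('top',(100+(x-420)*90/380,270+y*70/296),z) for x,y in s]; d=b-a; print(n,'az',np.degrees(np.arctan2(d[1],d[0])))
print('button',two((457,208.2),(203,215)), 'scene onz .045',onz('scene',(203,215),.045))
p=onz('top',(340,79),.28); print('stand az',np.degrees(np.arctan2(*(p-c)[[1,0]])))
q=robot.sense(); r=R.from_quat(q['orientation'],scalar_first=True).as_matrix(); print(r, r.T@(np.array([.445,.2817,.30])-q['ee_pos'])*1000)
```

```text
dish [ 0.6221 -0.0022  0.044 ]
clay [  7.7029 -26.1877]
clay [-17.8433 -18.9605]
clay [-26.0978   2.6902]
blue [23.8683 -6.4042]
blue [15.873  17.3831]
blue [-10.7791  21.8848]
top clay [-15.9532 -18.2483]
top clay [-23.2145   4.4214]
top blue [-8.7328 22.8383]
handletop az -95.89241159493314
holder az -95.0144319091633
button (array([ 0.6129, -0.2566,  0.0564]), np.float64(0.0015849183957740898)) scene onz .045 [ 0.6069 -0.2724  0.045 ]
stand az -11.525989134340225
[[-0.9577  0.2876 -0.0004]
 [ 0.2876  0.9577 -0.0015]
 [-0.     -0.0016 -1.    ]] [-345.0792 -226.8634 -100.0986]
```

```bash
python3 -m handwheel '[{"gripper":1,"translation":[-345,-227,-100],"turn":[0,0,-1.4]},{"gripper":1,"translation":[-345,-227,-100],"turn":[0,0,-1.4]},{"gripper":1,"translation":[-345,-227,-100],"turn":[0,0,-1.4]},{"gripper":1,"translation":[-345,-227,-100],"turn":[0,0,-1.4]},{"gripper":1,"translation":[-345,-227,-100],"turn":[0,0,-1.4]},{"gripper":1,"translation":[-345,-227,-100],"turn":[0,0,-1.4]},{"gripper":1,"translation":[-345,-227,-100],"turn":[0,0,-1.4]},{"gripper":1,"translation":[-345,-227,-100],"turn":[0,0,-1.4]},{"gripper":1,"translation":[-345,-227,-100],"turn":[0,0,-1.4]},{"gripper":1,"translation":[-345,-227,-100],"turn":[0,0,-1.4]}]' 100
python3 - <<'E'
from h import *
q=robot.sense(); r=R.from_quat(q['orientation'],scalar_first=True).as_matrix(); print(r.round(3), r.T@(np.array([.445,.2817,.142])-q['ee_pos'])*1000,q['joint_positions'])
E
```

```text
time: 1.35
ee_pos: [0.4437, 0.2832, 0.2998]
orientation: [-0.001, 0.047, 0.999, -0.0]
ft_force: [-0.7, -0.3, -1.1]
opening: 0.0854
grip_force: 0.0
[[-0.996  0.094 -0.001]
 [ 0.094  0.996  0.   ]
 [ 0.001 -0.    -1.   ]] [ -1.59745778  -1.33259003 157.82951095] [-0.47234667  0.28391326 -0.19535204  1.57823843  0.05593081  1.28588335
  0.8012346 ]
```

```bash
python3 -m handwheel '[{"gripper":1,"translation":[-1.6,-1.3,60],"turn":[0,0,0]},{"gripper":1,"translation":[-1.6,-1.3,110],"turn":[0,0,0]},{"gripper":1,"translation":[-1.6,-1.3,145],"turn":[0,0,0]},{"gripper":1,"translation":[-1.6,-1.3,158],"turn":[0,0,0]},{"gripper":1,"translation":[-1.6,-1.3,158],"turn":[0,0,0]},{"gripper":-1,"translation":[-1.6,-1.3,158],"turn":[0,0,0]},{"gripper":-1,"translation":[-1.6,-1.3,158],"turn":[0,0,0]},{"gripper":-1,"translation":[-1.6,-1.3,158],"turn":[0,0,0]},{"gripper":-1,"translation":[-1.6,-1.3,158],"turn":[0,0,0]},{"gripper":-1,"translation":[-1.6,-1.3,158],"turn":[0,0,0]},{"gripper":-1,"translation":[-1.6,-1.3,158],"turn":[0,0,0]},{"gripper":-1,"translation":[-1.6,-1.3,158],"turn":[0,0,0]}]' 100
```

```text
time: 2.85
ee_pos: [0.4468, 0.2808, 0.1429]
orientation: [0.001, 0.048, 0.999, 0.0]
ft_force: [-0.8, 0.7, 6.1]
opening: 0.0146
grip_force: 97.8
```

```bash
python3 -m handwheel '[{"gripper":-1,"translation":[0,0,-30],"turn":[0,0,0]},{"gripper":-1,"translation":[0,0,-80],"turn":[0,0,0]},{"gripper":-1,"translation":[0,0,-130],"turn":[0,0,0]},{"gripper":-1,"translation":[0,0,-150],"turn":[0,0,0]},{"gripper":-1,"translation":[0,0,-150],"turn":[0,0,0]},{"gripper":-1,"translation":[0,0,-150],"turn":[0,0,0]}]'
python3 - <<'E'
from h import *
S=robot.grab_frame('scene');cv2.imwrite('pics/s1.png',S[:,:,::-1])
T=robot.grab_frame('top');cv2.imwrite('pics/t1.png',T[:,:,::-1])
q=robot.sense(); r=R.from_quat(q['orientation'],scalar_first=True).as_matrix(); print(q['ee_pos'],r.round(3))
tip=q['ee_pos']+r[:,2]*.136; print('exp tip',tip,proj('scene',tip),proj('top',tip))
E
```

```text
time: 3.6
ee_pos: [0.4458, 0.28, 0.2908]
orientation: [-0.001, 0.048, 0.999, -0.001]
ft_force: [-0.1, -0.1, -1.1]
opening: 0.0145
grip_force: 98.0
[0.44577962 0.27997251 0.29070105] [[-0.995  0.096 -0.002]
 [ 0.096  0.995 -0.002]
 [ 0.002 -0.002 -1.   ]]
exp tip [0.44545479 0.27974978 0.15470162] [500.10919032 309.86907949] [132.19036992 305.62168391]
```

View pics/s1.png

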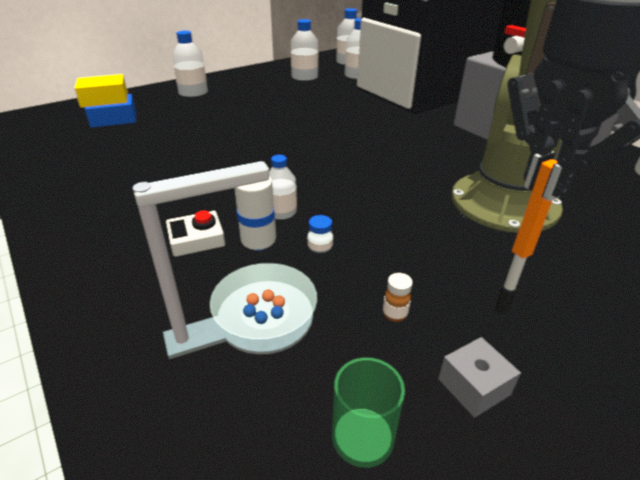

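The scene view shows the rod held straight in the gripper, with its tip at (503,310) where I expected it. The dish and balls have not moved.

```bash
cat >> h.py <<'E'
C=np.array([.6221,-.0022]); L=.138
def cur():
    q=robot.sense(); return np.array(q['ee_pos']),R.from_quat(q['orientation'],scalar_first=True)
def rot(az,tilt):  # tool tilted from vertical, tip pointing toward azimuth az (deg), tool x horizontal part backward
    return R.from_euler('z',az,degrees=True)*R.from_euler('y',180,degrees=True)*R.from_euler('y',-tilt,degrees=True)
def cmd(tip,Rt,L=L):
    p,r=cur(); t=np.array(tip)-Rt.as_matrix()[:,2]*L
    return (r.inv().apply(t-p)*1000).round(1).tolist(),((r.inv()*Rt).as_rotvec(degrees=True)/8).round(2).tolist()
E
python3 - <<'E'
from h import *
Rt=rot(-5.5,35); print(Rt.as_matrix().round(3))
for t in [(C[0]-.1,C[1]+.03,.13),(C[0],C[1],.075),(C[0],C[1],.04)]: print(cmd(t,Rt))
E
```

```text
[[-0.815  0.096  0.571]
 [ 0.079  0.995 -0.055]
 [-0.574  0.    -0.819]]
([-21.2, -243.6, 48.1], [-0.01, -4.39, 0.0])
([-123.7, -263.7, 102.9], [-0.01, -4.39, 0.0])
([-123.8, -263.7, 137.9], [-0.01, -4.39, 0.0])
```

```bash
python3 -m handwheel '[{"gripper":-1,"translation":[0,-20,0],"turn":[0,-1.2,0]},{"gripper":-1,"translation":[-5,-70,10],"turn":[0,-2.4,0]},{"gripper":-1,"translation":[-10,-125,20],"turn":[0,-3.6,0]},{"gripper":-1,"translation":[-21,-180,35],"turn":[0,-4.39,0]},{"gripper":-1,"translation":[-21,-230,48],"turn":[0,-4.39,0]},{"gripper":-1,"translation":[-21,-244,48],"turn":[0,-4.39,0]},{"gripper":-1,"translation":[-50,-250,65],"turn":[0,-4.39,0]},{"gripper":-1,"translation":[-90,-258,88],"turn":[0,-4.39,0]},{"gripper":-1,"translation":[-115,-264,103],"turn":[0,-4.39,0]},{"gripper":-1,"translation":[-124,-264,103],"turn":[0,-4.39,0]},{"gripper":-1,"translation":[-124,-264,103],"turn":[0,-4.39,0]}]'
python3 - <<'E'
from h import *
S=robot.grab_frame('scene');cv2.imwrite('pics/s2.png',S[:,:,::-1])
p,r=cur(); tip=p+r.as_matrix()[:,2]*L; print(p,r.as_matrix().round(3),tip,proj('scene',tip),robot.sense()['joint_positions'])
s=S[140:360,130:420]; cv2.imwrite('pics/s2c.png',cv2.resize(s,(790,600),interpolation=cv2.INTER_CUBIC)[:,:,::-1])
E
```

```text
time: 5.08
ee_pos: [0.5441, 0.005, 0.1878]
orientation: [0.3, 0.047, 0.953, -0.015]
ft_force: [0.0, -0.4, -1.0]
opening: 0.015
grip_force: 98.2
[0.54364776 0.00523844 0.18818243] [[-0.815  0.097  0.571]
 [ 0.08   0.995 -0.056]
 [-0.573 -0.    -0.819]] [ 0.62240524 -0.00246309  0.07512516] [261.92163881 283.35379567] [-0.04515888  0.16256841 -0.13336236  2.33985528  1.31634214  0.17961714
  0.04425199]
```

View pics/s2c.png

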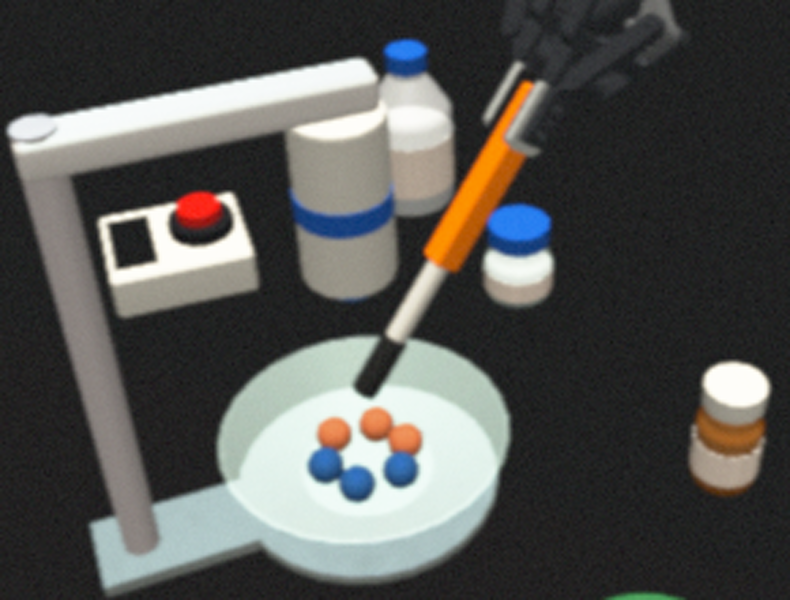

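The crop shows the rod tip at full-frame (264,283), over the dish centre and above the ring of balls, with the gripper well clear of the head. Joint 6 is near its limit, so I'll ease the tilt and dry-run the circle above the balls.

```bash
cat >> h.py <<'E'
def circ(angs,rad,z,Rt):
    for a,ra in zip(angs,np.broadcast_to(rad,len(angs))):
        t=(C[0]+ra*np.cos(np.radians(a)),C[1]+ra*np.sin(np.radians(a)),z); print(a,*cmd(t,Rt))
E
python3 - <<'E'
from h import *
circ([0]+list(range(0,-331,-30)),.027,.065,rot(-5.5,30))
E
```

```text
0 [-27.9, 2.8, 24.0] [-0.01, 0.62, -0.01]
0 [-27.9, 2.8, 24.0] [-0.01, 0.62, -0.01]
-30 [-26.1, -11.0, 22.7] [-0.01, 0.62, -0.01]
-60 [-18.8, -21.8, 17.6] [-0.01, 0.62, -0.01]
-90 [-8.1, -26.7, 10.1] [-0.01, 0.62, -0.01]
-120 [3.2, -24.5, 2.2] [-0.01, 0.62, -0.01]
-150 [12.1, -15.6, -4.0] [-0.01, 0.62, -0.01]
-180 [16.1, -2.5, -6.8] [-0.01, 0.62, -0.01]
-210 [14.2, 11.3, -5.5] [-0.01, 0.62, -0.01]
-240 [6.9, 22.1, -0.4] [-0.01, 0.62, -0.01]
-270 [-3.8, 27.0, 7.1] [-0.01, 0.62, -0.01]
-300 [-15.1, 24.7, 15.0] [-0.01, 0.62, -0.01]
-330 [-23.9, 15.8, 21.2] [-0.01, 0.62, -0.01]
```

```bash
python3 -m handwheel '[{"gripper":-1,"translation":[-28,2.8,24],"turn":[0,0.62,0]},{"gripper":-1,"translation":[-19,-22,17.6],"turn":[0,0.62,0]},{"gripper":-1,"translation":[-8,-26.7,10],"turn":[0,0.62,0]},{"gripper":-1,"translation":[12,-15.6,-4],"turn":[0,0.62,0]},{"gripper":-1,"translation":[16,-2.5,-6.8],"turn":[0,0.62,0]},{"gripper":-1,"translation":[16,-2.5,-6.8],"turn":[0,0.62,0]}]'
python3 - <<'E'
from h import *
p,r=cur(); print((p+r.as_matrix()[:,2]*L-np.r_[C,0])*1000,r.as_matrix()[:,2],robot.sense()['joint_positions'])
E
```

```text
time: 5.88
ee_pos: [0.5264, 0.0063, 0.1859]
orientation: [0.26, 0.045, 0.964, -0.012]
ft_force: [-0.3, -0.2, -0.8]
opening: 0.0144
grip_force: 98.2
[-26.63447345   1.97869328  66.63677806] [ 0.50047027 -0.04723838 -0.86446402] [ 0.14087808  0.15465878 -0.33454489  2.29185258  0.78133575  0.26497986
  0.5859508 ]
```

Run:
```python
from h import *
Rt=rot(-5.5,30)
print(cmd((C[0],C[1],.065),Rt),cmd((C[0],C[1],.020),Rt))
circ([60,30,0,-30,-60,-80],[.007,.012,.017,.022,.026,.028],.020,Rt)
```

```text
([-22.7, 0.6, 14.8], [0.01, 0.02, 0.02]) ([-0.1, 0.7, 53.7], [0.01, 0.02, 0.02])
60 [-2.6, 7.0, 55.2] [0.01, 0.02, 0.02]
30 [-8.5, 7.6, 58.7] [0.01, 0.02, 0.02]
0 [-14.7, 2.2, 62.2] [0.01, 0.02, 0.02]
-30 [-17.4, -8.5, 63.8] [0.01, 0.02, 0.02]
-60 [-13.1, -20.5, 61.3] [0.01, 0.02, 0.02]
-80 [-6.5, -26.3, 57.5] [0.01, 0.02, 0.02]
```

```bash
python3 -m handwheel '[{"gripper":-1,"translation":[-22.7,0.6,14.8],"turn":[0,0,0]},{"gripper":-1,"translation":[-22.7,0.6,14.8],"turn":[0,0,0]},{"gripper":-1,"translation":[-15,0.6,28],"turn":[0,0,0]},{"gripper":-1,"translation":[-7,0.7,41],"turn":[0,0,0]},{"gripper":-1,"translation":[0,0.7,53.7],"turn":[0,0,0]},{"gripper":-1,"translation":[0,0.7,53.7],"turn":[0,0,0]},{"gripper":-1,"translation":[-2.6,7,55.2],"turn":[0,0,0]},{"gripper":-1,"translation":[-8.5,7.6,58.7],"turn":[0,0,0]},{"gripper":-1,"translation":[-14.7,2.2,62.2],"turn":[0,0,0]},{"gripper":-1,"translation":[-17.4,-8.5,63.8],"turn":[0,0,0]},{"gripper":-1,"translation":[-13.1,-20.5,61.3],"turn":[0,0,0]},{"gripper":-1,"translation":[-6.5,-26.3,57.5],"turn":[0,0,0]}]'
python3 - <<'E'
from h import *
p,r=cur(); print((p+r.as_matrix()[:,2]*L-np.r_[C,0])*1000,robot.sense()['joint_positions'])
circ(range(-100,-321,-20),.028,.020,rot(-5.5,30))
E
```

```text
time: 7.38
ee_pos: [0.5598, -0.0253, 0.1398]
orientation: [0.26, 0.047, 0.964, -0.012]
ft_force: [0.5, 0.3, -0.3]
opening: 0.0145
grip_force: 98.3
[  6.82544657 -29.77293592  20.56175909] [ 0.20246084  0.28701478 -0.32101837  2.29579697  1.31227923  0.18542574
  0.1310357 ]
-100 [10.0, 1.0, -5.5] [-0.0, 0.03, -0.01]
-120 [18.1, 3.4, -10.2] [-0.0, 0.03, -0.01]
-140 [25.1, 8.9, -14.3] [-0.0, 0.03, -0.01]
-160 [29.9, 16.8, -17.1] [-0.0, 0.03, -0.01]
-180 [32.2, 26.2, -18.4] [-0.0, 0.03, -0.01]
-200 [31.6, 35.9, -18.0] [-0.0, 0.03, -0.01]
-220 [28.1, 44.7, -16.0] [-0.0, 0.03, -0.01]
-240 [22.2, 51.7, -12.6] [-0.0, 0.03, -0.01]
-260 [14.6, 55.9, -8.2] [-0.0, 0.03, -0.01]
-280 [6.3, 56.8, -3.3] [-0.0, 0.03, -0.01]
-300 [-1.9, 54.4, 1.5] [-0.0, 0.03, -0.01]
-320 [-8.8, 48.9, 5.5] [-0.0, 0.03, -0.01]
```

```bash
python3 -m handwheel '[{"gripper":-1,"translation":[10,1,-5.5],"turn":[0,0,0]},{"gripper":-1,"translation":[18,3.4,-10.2],"turn":[0,0,0]},{"gripper":-1,"translation":[25,9,-14.3],"turn":[0,0,0]},{"gripper":-1,"translation":[30,17,-17],"turn":[0,0,0]},{"gripper":-1,"translation":[32,26,-18.4],"turn":[0,0,0]},{"gripper":-1,"translation":[31.6,36,-18],"turn":[0,0,0]},{"gripper":-1,"translation":[28,44.7,-16],"turn":[0,0,0]},{"gripper":-1,"translation":[22,51.7,-12.6],"turn":[0,0,0]},{"gripper":-1,"translation":[14.6,56,-8.2],"turn":[0,0,0]},{"gripper":-1,"translation":[6.3,56.8,-3.3],"turn":[0,0,0]},{"gripper":-1,"translation":[-2,54.4,1.5],"turn":[0,0,0]},{"gripper":-1,"translation":[-8.8,49,5.5],"turn":[0,0,0]}]'
python3 - <<'E'
from h import *
p,r=cur(); print((p+r.as_matrix()[:,2]*L-np.r_[C,0])*1000,robot.sense()['joint_positions'])
S=robot.grab_frame('scene');cv2.imwrite('pics/s3.png',cv2.resize(S[220:370,180:340],(640,600),interpolation=cv2.INTER_CUBIC)[:,:,::-1])
circ(range(20,-201,-20),.028,.020,rot(-5.5,30))
E
```

```text
time: 8.88
ee_pos: [0.5748, 0.0228, 0.1387]
orientation: [0.26, 0.047, 0.964, -0.013]
ft_force: [-0.8, -0.5, -0.3]
opening: 0.0146
grip_force: 98.2
[21.72655612 18.30937135 19.38294086] [ 0.1198376   0.31544212 -0.37976746  2.25708095  1.2995016   0.27924192
  0.04279037]
20 [-4.6, -7.0, 1.9] [-0.01, 0.02, -0.01]
0 [-6.8, -16.4, 3.2] [-0.01, 0.02, -0.01]
-20 [-6.2, -26.1, 2.8] [-0.01, 0.02, -0.01]
-40 [-2.7, -35.0, 0.8] [-0.01, 0.02, -0.01]
-60 [3.2, -41.9, -2.6] [-0.01, 0.02, -0.01]
-80 [10.8, -46.1, -7.0] [-0.01, 0.02, -0.01]
-100 [19.1, -47.1, -11.9] [-0.01, 0.02, -0.01]
-120 [27.3, -44.6, -16.6] [-0.01, 0.02, -0.01]
-140 [34.2, -39.2, -20.7] [-0.01, 0.02, -0.01]
-160 [39.1, -31.3, -23.5] [-0.01, 0.02, -0.01]
-180 [41.4, -21.9, -24.8] [-0.01, 0.02, -0.01]
-200 [40.7, -12.2, -24.5] [-0.01, 0.02, -0.01]
```

View pics/s3.png

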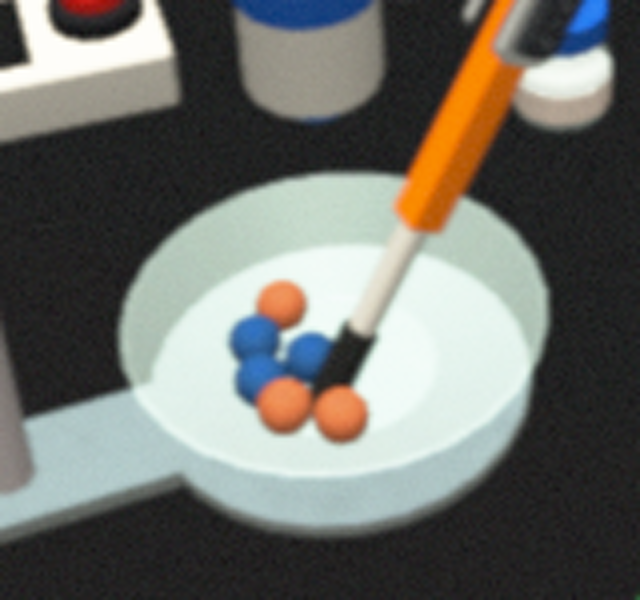

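Picture: all six balls are in the dish, bunched ahead of the rod foot at crop (340,370). Two red-brown balls are now on the far side, at crop (285,405) and (340,413). I'll keep stirring.

```bash
python3 -m handwheel '[{"gripper":-1,"translation":[-4.6,-7,1.9],"turn":[0,0,0]},{"gripper":-1,"translation":[-6.8,-16.4,3.2],"turn":[0,0,0]},{"gripper":-1,"translation":[-6.2,-26,2.8],"turn":[0,0,0]},{"gripper":-1,"translation":[-2.7,-35,0.8],"turn":[0,0,0]},{"gripper":-1,"translation":[3.2,-42,-2.6],"turn":[0,0,0]},{"gripper":-1,"translation":[10.8,-46,-7],"turn":[0,0,0]},{"gripper":-1,"translation":[19,-47,-11.9],"turn":[0,0,0]},{"gripper":-1,"translation":[27.3,-44.6,-16.6],"turn":[0,0,0]},{"gripper":-1,"translation":[34.2,-39.2,-20.7],"turn":[0,0,0]},{"gripper":-1,"translation":[39,-31.3,-23.5],"turn":[0,0,0]},{"gripper":-1,"translation":[41.4,-22,-24.8],"turn":[0,0,0]},{"gripper":-1,"translation":[40.7,-12.2,-24.5],"turn":[0,0,0]}]'
python3 - <<'E'
from h import *
p,r=cur(); print((p+r.as_matrix()[:,2]*L-np.r_[C,0])*1000,robot.sense()['joint_positions'])
circ(range(140,-81,-20),.028,.020,rot(-5.5,30))
E
```

```text
time: 10.42
ee_pos: [0.5256, 0.0164, 0.1397]
orientation: [0.26, 0.046, 0.964, -0.013]
ft_force: [0.4, -0.1, 0.2]
opening: 0.0142
grip_force: 98.3
[-27.44201714  11.9298606   20.34191325] [ 0.16043892  0.25256502 -0.42287014  2.3646337   1.44208954  0.26364197
 -0.11833399]
140 [-4.9, 6.6, 3.0] [-0.0, 0.02, 0.0]
120 [-10.8, 13.5, 6.4] [-0.0, 0.02, 0.0]
100 [-18.4, 17.7, 10.8] [-0.0, 0.02, 0.0]
80 [-26.7, 18.7, 15.7] [-0.0, 0.02, 0.0]
60 [-34.9, 16.2, 20.4] [-0.0, 0.02, 0.0]
40 [-41.8, 10.7, 24.5] [-0.0, 0.02, 0.0]
20 [-46.7, 2.8, 27.3] [-0.0, 0.02, 0.0]
0 [-48.9, -6.6, 28.6] [-0.0, 0.02, 0.0]
-20 [-48.3, -16.3, 28.2] [-0.0, 0.02, 0.0]
-40 [-44.8, -25.1, 26.2] [-0.0, 0.02, 0.0]
-60 [-38.9, -32.0, 22.8] [-0.0, 0.02, 0.0]
-80 [-31.3, -36.2, 18.4] [-0.0, 0.02, 0.0]
```

```bash
python3 -m handwheel '[{"gripper":-1,"translation":[-4.9,6.6,3],"turn":[0,0,0]},{"gripper":-1,"translation":[-10.8,13.5,6.4],"turn":[0,0,0]},{"gripper":-1,"translation":[-18.4,17.7,10.8],"turn":[0,0,0]},{"gripper":-1,"translation":[-26.7,18.7,15.7],"turn":[0,0,0]},{"gripper":-1,"translation":[-35,16.2,20.4],"turn":[0,0,0]},{"gripper":-1,"translation":[-41.8,10.7,24.5],"turn":[0,0,0]},{"gripper":-1,"translation":[-46.7,2.8,27.3],"turn":[0,0,0]},{"gripper":-1,"translation":[-49,-6.6,28.6],"turn":[0,0,0]},{"gripper":-1,"translation":[-48.3,-16.3,28.2],"turn":[0,0,0]},{"gripper":-1,"translation":[-44.8,-25,26.2],"turn":[0,0,0]},{"gripper":-1,"translation":[-39,-32,22.8],"turn":[0,0,0]},{"gripper":-1,"translation":[-31.3,-36.2,18.4],"turn":[0,0,0]}]'
python3 - <<'E'
from h import *
p,r=cur(); print((p+r.as_matrix()[:,2]*L-np.r_[C,0])*1000,robot.sense()['joint_positions'])
S=robot.grab_frame('scene');cv2.imwrite('pics/s4.png',cv2.resize(S[220:370,180:340],(640,600),interpolation=cv2.INTER_CUBIC)[:,:,::-1])
for a,b in(('blue',blobs(S[260:360,200:330].copy(),(100,120,60),(125,255,255))),('clay',blobs(S[260:360,200:330].copy(),(0,120,120),(14,255,255)))):print(a,b)
circ(range(-100,-321,-20),.028,.020,rot(-5.5,30))
E
```

```text
time: 11.92
ee_pos: [0.5578, -0.0242, 0.1396]
orientation: [0.26, 0.047, 0.964, -0.012]
ft_force: [0.3, 0.9, -0.5]
opening: 0.0143
grip_force: 98.3
[  4.70834743 -28.63826428  20.29533591] [ 0.29016281  0.29381941 -0.43780985  2.29881973  1.35333776  0.22574921
  0.08744599]
blue [([75.1, 35.5], 188, [65, 26, 19, 20])]
clay [([43.4, 37.8], 95, [38, 33, 12, 11]), ([68.2, 46.0], 233, [59, 35, 19, 24])]
-100 [6.6, 0.7, -4.2] [-0.01, 0.01, -0.0]
-120 [14.8, 3.2, -8.9] [-0.01, 0.01, -0.0]
-140 [21.7, 8.7, -13.0] [-0.01, 0.01, -0.0]
-160 [26.6, 16.6, -15.8] [-0.01, 0.01, -0.0]
-180 [28.8, 25.9, -17.1] [-0.01, 0.01, -0.0]
-200 [28.2, 35.6, -16.7] [-0.01, 0.01, -0.0]
-220 [24.7, 44.5, -14.7] [-0.01, 0.01, -0.0]
-240 [18.8, 51.4, -11.3] [-0.01, 0.01, -0.0]
-260 [11.2, 55.6, -6.9] [-0.01, 0.01, -0.0]
-280 [2.8, 56.6, -2.1] [-0.01, 0.01, -0.0]
-300 [-5.3, 54.1, 2.7] [-0.01, 0.01, -0.0]
-320 [-12.2, 48.6, 6.7] [-0.01, 0.01, -0.0]
```

View pics/s4.png

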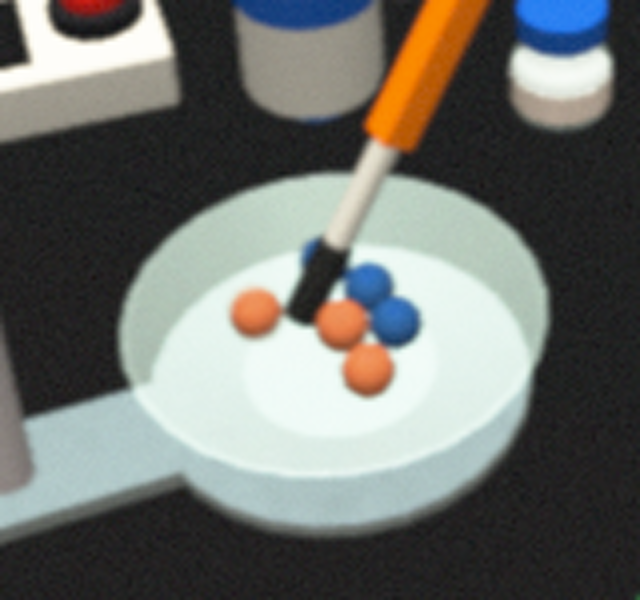

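Picture: all six balls are still in the dish. Two blue balls at crop (370,285) and (395,322) and a third behind the foot are on the robot side, and the red-brown ones are near the centre. I'll stir on so that both colours cross clearly.

```bash
python3 -m handwheel '[{"gripper":-1,"translation":[6.6,0.7,-4.2],"turn":[0,0,0]},{"gripper":-1,"translation":[14.8,3.2,-8.9],"turn":[0,0,0]},{"gripper":-1,"translation":[21.7,8.7,-13],"turn":[0,0,0]},{"gripper":-1,"translation":[26.6,16.6,-15.8],"turn":[0,0,0]},{"gripper":-1,"translation":[28.8,26,-17],"turn":[0,0,0]},{"gripper":-1,"translation":[28.2,35.6,-16.7],"turn":[0,0,0]},{"gripper":-1,"translation":[24.7,44.5,-14.7],"turn":[0,0,0]},{"gripper":-1,"translation":[18.8,51.4,-11.3],"turn":[0,0,0]},{"gripper":-1,"translation":[11.2,55.6,-6.9],"turn":[0,0,0]},{"gripper":-1,"translation":[2.8,56.6,-2],"turn":[0,0,0]},{"gripper":-1,"translation":[-5.3,54,2.7],"turn":[0,0,0]},{"gripper":-1,"translation":[-12.2,48.6,6.7],"turn":[0,0,0]}]'
cat >> h.py <<'E'
def balls(S):
    e=np.array([np.cos(np.radians(50)),np.sin(np.radians(50))])
    I=cv2.resize(S[255:365,195:335],None,fx=4,fy=4,interpolation=cv2.INTER_CUBIC)
    for n,lo,hi in(('blue',(100,110,60),(125,255,255)),('clay',(0,110,150),(14,255,255))):
        m=cv2.inRange(cv2.cvtColor(I,cv2.COLOR_RGB2HSV),np.array(lo),np.array(hi)); d=cv2.distanceTransform(m,cv2.DIST_L2,5)
        for k in range(3):
            _,v,_,q=cv2.minMaxLoc(d)
            if v<7: break
            X=(onz('scene',(195+q[0]/4-.4,255+q[1]/4-.4),.024)[:2]-C); print(n,(X*1000).round(),'side',round(1000*X@e),round(v,1)); cv2.circle(d,q,int(v*1.25),0,-1)
E
python3 - <<'E'
from h import *
p,r=cur(); print((p+r.as_matrix()[:,2]*L-np.r_[C,0])*1000,robot.sense()['joint_positions'])
S=robot.grab_frame('scene');cv2.imwrite('pics/s5.png',cv2.resize(S[220:370,180:340],(640,600),interpolation=cv2.INTER_CUBIC)[:,:,::-1]); balls(S)
circ(range(20,-201,-20),.028,.020,rot(-5.5,30))
E
```

```text
time: 13.48
ee_pos: [0.5775, 0.0226, 0.1396]
orientation: [0.26, 0.047, 0.964, -0.013]
ft_force: [-0.4, -0.2, -0.9]
opening: 0.0144
grip_force: 97.9
[24.38515686 18.13481595 20.29774933] [ 0.19809223  0.32693148 -0.48197272  2.24907728  1.3114586   0.31878846
  0.03390377]
blue [30. 23.] side 37 24.0
blue [  8. -33.] side -20 17.6
blue [ -8. -26.] side -25 11.4
clay [ 29. -20.] side 3 23.0
clay [34. -2.] side 21 22.4
clay [ 0. 13.] side 10 9.4
20 [-1.8, -7.0, 1.3] [-0.01, 0.02, -0.01]
0 [-4.1, -16.4, 2.6] [-0.01, 0.02, -0.01]
-20 [-3.4, -26.1, 2.3] [-0.01, 0.02, -0.01]
-40 [0.1, -34.9, 0.2] [-0.01, 0.02, -0.01]
-60 [5.9, -41.9, -3.2] [-0.01, 0.02, -0.01]
-80 [13.5, -46.1, -7.6] [-0.01, 0.02, -0.01]
-100 [21.9, -47.1, -12.4] [-0.01, 0.02, -0.01]
-120 [30.0, -44.6, -17.2] [-0.01, 0.02, -0.01]
-140 [37.0, -39.2, -21.2] [-0.01, 0.02, -0.01]
-160 [41.9, -31.3, -24.1] [-0.01, 0.02, -0.01]
-180 [44.1, -21.9, -25.4] [-0.01, 0.02, -0.01]
-200 [43.5, -12.2, -25.0] [-0.01, 0.02, -0.01]
```

View pics/s5.png

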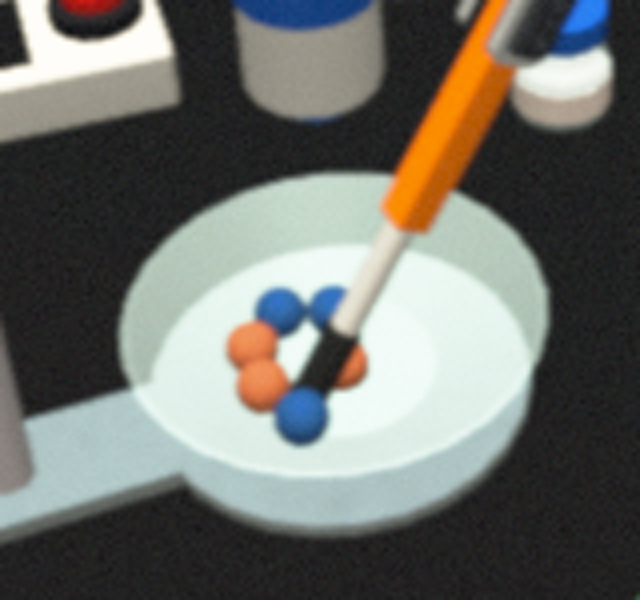

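The picture shows the colours mixed: blue balls at crop (280,310) and (330,305) on the robot's right side and red-brown ones at (252,345) and (262,385) on the far side. All six are in the dish and two full wide turns are done, so I'll withdraw the rod along its own axis.

```bash
python3 -m handwheel '[{"gripper":-1,"translation":[0,0,-25],"turn":[0,0,0]},{"gripper":-1,"translation":[0,0,-60],"turn":[0,0,0]},{"gripper":-1,"translation":[0,0,-100],"turn":[0,0,0]},{"gripper":-1,"translation":[0,0,-140],"turn":[0,0,0]},{"gripper":-1,"translation":[0,0,-160],"turn":[0,0,0]},{"gripper":-1,"translation":[0,0,-160],"turn":[0,0,0]}]'
cat >> h.py <<'E'
J=np.array([.6217,.2490])
E
python3 - <<'E'
from h import *
S=robot.grab_frame('scene');cv2.imwrite('pics/s6.png',S[:,:,::-1]); balls(S)
Rt=rot(-5.5,25); z=Rt.as_matrix()[:,2]; b=np.r_[J+.025*np.array([np.cos(np.radians(5.5)),-np.sin(np.radians(5.5))]),.0115]
for k in(.15,.1,0): print(k,b-z*k,cmd(b-z*k,Rt))
p,r=cur();print(p+r.as_matrix()[:,2]*L)
E
```

```text
time: 14.28
ee_pos: [0.4971, 0.03, 0.2796]
orientation: [0.261, 0.047, 0.964, -0.014]
ft_force: [-0.2, 0.4, -0.2]
opening: 0.0146
grip_force: 98.0
blue [14.  2.] side 11 22.4
blue [ -4. -37.] side -31 19.6
blue [-16. -20.] side -26 15.8
clay [ 18. -31.] side -12 22.6
clay [-8.  3.] side -3 22.4
clay [ 29. -14.] side 8 22.4
0.15 [0.58348401 0.25267978 0.14744617] ([-2.3, 230.2, 7.8], [-0.02, 0.66, -0.01])
0.1 [0.60451764 0.25065447 0.10213078] ([2.3, 230.3, 57.6], [-0.02, 0.66, -0.01])
0 [0.6465849  0.24660386 0.0115    ] ([11.4, 230.5, 157.2], [-0.02, 0.66, -0.01])
[0.56608386 0.02284177 0.15918603]
```

```bash
python3 -m handwheel '[{"gripper":-1,"translation":[0,0,0],"turn":[0,0,0]},{"gripper":-1,"translation":[0,0,0],"turn":[0,0,0]},{"gripper":-1,"translation":[0,0,0],"turn":[0,0,0]},{"gripper":-1,"translation":[0,0,0],"turn":[0,0,0]},{"gripper":-1,"translation":[0,0,0],"turn":[0,0,0]},{"gripper":-1,"translation":[0,0,0],"turn":[0,0,0]}]' | head -1
python3 - <<'E'
from h import *
S=robot.grab_frame('scene');cv2.imwrite('pics/s7.png',S[:,:,::-1]); balls(S)
S=robot.grab_frame('top');cv2.imwrite('pics/t7.png',S[:,:,::-1]);
for n,lo,hi in(('blue',(100,110,60),(125,255,255)),('clay',(0,110,130),(14,255,255))):
  for c,a,_ in blobs(S[150:260,260:370].copy(),lo,hi): print(n,a,((onz('top',(c[0]+260,c[1]+150),.024)[:2]-C)*1000).round())
E
```

```text
time: 15.08
blue [14.  2.] side 11 22.4
blue [ -4. -37.] side -31 19.6
blue [-16. -20.] side -26 15.6
clay [-8.  3.] side -3 22.0
clay [ 18. -32.] side -13 22.0
clay [ 29. -15.] side 8 22.0
blue 69 [ -1. -34.]
blue 68 [-11. -15.]
clay 67 [-6.  6.]
clay 159 [-87.  31.]
```

Settled positions show the blue balls well across, but the best red-brown ball is only about 8–10 mm past the line. I'll stir one more clockwise round, entering in the free space at azimuth 115°.

Run:
```python
from h import *
Rt=rot(-5.5,30); z=Rt.as_matrix()[:,2]; a=np.radians(115); b=np.r_[C+.03*np.array([np.cos(a),np.sin(a)]),.02]
for k in(.14,.05,0): print(k,cmd(b-z*k,Rt))
circ([95,75,55,35,15],.029,.020,Rt)
```

```text
0.14 ([31.5, 5.0, 1.8], [-0.0, 0.02, -0.0])
0.05 ([31.8, 5.0, 91.8], [-0.0, 0.02, -0.0])
0 ([31.9, 5.0, 141.8], [-0.0, 0.02, -0.0])
95 [23.3, 7.7, 146.8] [-0.0, 0.02, -0.0]
75 [14.6, 7.8, 151.8] [-0.0, 0.02, -0.0]
55 [6.4, 4.4, 156.6] [-0.0, 0.02, -0.0]
35 [-0.3, -2.0, 160.5] [-0.0, 0.02, -0.0]
15 [-4.7, -10.7, 163.1] [-0.0, 0.02, -0.0]
```

```bash
python3 -m handwheel '[{"gripper":-1,"translation":[20,5,1.8],"turn":[0,0,0]},{"gripper":-1,"translation":[32,5,1.8],"turn":[0,0,0]},{"gripper":-1,"translation":[32,5,45],"turn":[0,0,0]},{"gripper":-1,"translation":[32,5,92],"turn":[0,0,0]},{"gripper":-1,"translation":[32,5,120],"turn":[0,0,0]},{"gripper":-1,"translation":[32,5,141.8],"turn":[0,0,0]},{"gripper":-1,"translation":[32,5,141.8],"turn":[0,0,0]},{"gripper":-1,"translation":[23.3,7.7,146.8],"turn":[0,0,0]},{"gripper":-1,"translation":[14.6,7.8,151.8],"turn":[0,0,0]},{"gripper":-1,"translation":[6.4,4.4,156.6],"turn":[0,0,0]},{"gripper":-1,"translation":[-0.3,-2,160.5],"turn":[0,0,0]},{"gripper":-1,"translation":[-4.7,-10.7,163],"turn":[0,0,0]}]'
python3 - <<'E'
from h import *
p,r=cur(); print((p+r.as_matrix()[:,2]*L-np.r_[C,0])*1000,robot.sense()['joint_positions'])
circ(range(-5,-226,-20),.029,.020,rot(-5.5,30))
E
```

```text
time: 16.68
ee_pos: [0.5819, 0.0109, 0.1398]
orientation: [0.26, 0.047, 0.964, -0.013]
ft_force: [-0.2, 0.1, -0.3]
opening: 0.0144
grip_force: 97.8
[28.8140068   6.41030637 20.47314584] [ 0.36226573  0.35716533 -0.6660622   2.24056391  1.34938008  0.38244355
  0.02592938]
-5 [-1.0, -9.0, 0.9] [-0.0, 0.02, -0.01]
-25 [0.4, -18.9, 0.1] [-0.0, 0.02, -0.01]
-45 [4.7, -27.7, -2.4] [-0.0, 0.02, -0.01]
-65 [11.3, -34.2, -6.3] [-0.0, 0.02, -0.01]
-85 [19.5, -37.8, -11.0] [-0.0, 0.02, -0.01]
-105 [28.2, -37.9, -16.1] [-0.0, 0.02, -0.01]
-125 [36.4, -34.5, -20.9] [-0.0, 0.02, -0.01]
-145 [43.1, -28.1, -24.8] [-0.0, 0.02, -0.01]
-165 [47.5, -19.4, -27.3] [-0.0, 0.02, -0.01]
-185 [49.1, -9.5, -28.3] [-0.0, 0.02, -0.01]
-205 [47.7, 0.4, -27.4] [-0.0, 0.02, -0.01]
-225 [43.4, 9.2, -25.0] [-0.0, 0.02, -0.01]
```

```bash
python3 -m handwheel '[{"gripper":-1,"translation":[-1,-9,0.9],"turn":[0,0,0]},{"gripper":-1,"translation":[0.4,-19,0],"turn":[0,0,0]},{"gripper":-1,"translation":[4.7,-27.7,-2.4],"turn":[0,0,0]},{"gripper":-1,"translation":[11.3,-34.2,-6.3],"turn":[0,0,0]},{"gripper":-1,"translation":[19.5,-37.8,-11],"turn":[0,0,0]},{"gripper":-1,"translation":[28.2,-38,-16],"turn":[0,0,0]},{"gripper":-1,"translation":[36.4,-34.5,-21],"turn":[0,0,0]},{"gripper":-1,"translation":[43,-28,-24.8],"turn":[0,0,0]},{"gripper":-1,"translation":[47.5,-19.4,-27.3],"turn":[0,0,0]},{"gripper":-1,"translation":[49,-9.5,-28.3],"turn":[0,0,0]},{"gripper":-1,"translation":[47.7,0.4,-27.4],"turn":[0,0,0]},{"gripper":-1,"translation":[43.4,9.2,-25],"turn":[0,0,0]}]'
python3 - <<'E'
from h import *
p,r=cur(); print((p+r.as_matrix()[:,2]*L-np.r_[C,0])*1000,robot.sense()['joint_positions'])
S=robot.grab_frame('scene');cv2.imwrite('pics/s8.png',cv2.resize(S[220:370,180:340],(640,600),interpolation=cv2.INTER_CUBIC)[:,:,::-1]); balls(S)
circ(range(120,-101,-20),.029,.020,rot(-5.5,30))
E
```

```text
time: 18.18
ee_pos: [0.5315, 0.0264, 0.1384]
orientation: [0.259, 0.046, 0.965, -0.013]
ft_force: [-0.2, -0.7, -0.2]
opening: 0.0144
grip_force: 97.9
[-21.86226733  21.93972648  18.92790964] [ 0.33034506  0.29479851 -0.6825303   2.34672163  1.43575738  0.37471912
 -0.13836978]
blue [-24.  31.] side 9 22.8
blue [3. 7.] side 8 18.2
blue [-31.  18.] side -7 9.2
clay [ 2. 31.] side 25 23.0
clay [-19. -21.] side -28 20.6
clay [  3. -14.] side -9 18.6
120 [-5.8, 2.2, 2.4] [0.01, 0.01, 0.0]
100 [-13.7, 6.5, 6.9] [0.01, 0.01, 0.0]
80 [-22.4, 7.5, 12.0] [0.01, 0.01, 0.0]
60 [-30.8, 4.9, 16.8] [0.01, 0.01, 0.0]
40 [-38.0, -0.8, 21.0] [0.01, 0.01, 0.0]
20 [-43.1, -9.0, 23.9] [0.01, 0.01, 0.0]
0 [-45.4, -18.7, 25.2] [0.01, 0.01, 0.0]
-20 [-44.7, -28.7, 24.8] [0.01, 0.01, 0.0]
-40 [-41.1, -37.9, 22.7] [0.01, 0.01, 0.0]
-60 [-35.0, -45.1, 19.2] [0.01, 0.01, 0.0]
-80 [-27.1, -49.4, 14.6] [0.01, 0.01, 0.0]
-100 [-18.4, -50.3, 9.6] [0.01, 0.01, 0.0]
```

View pics/s8.png

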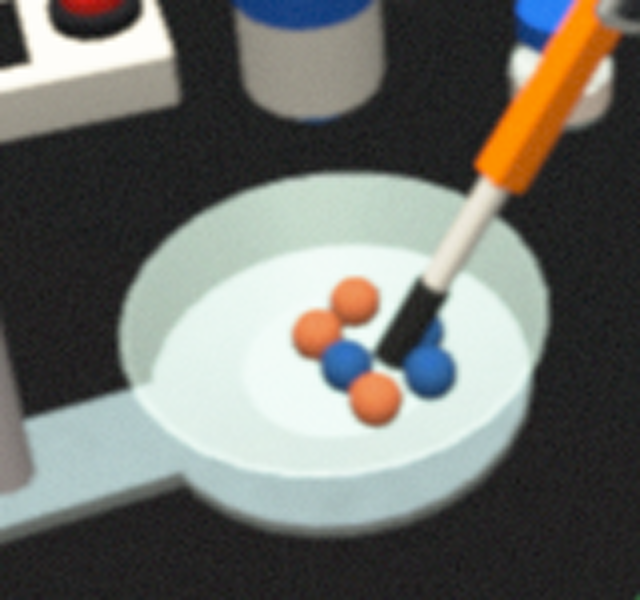

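Picture: all six balls are in the dish. One red-brown ball at crop (375,398) is clearly in the blue half, with blue balls at (347,365), (430,370) and behind the foot. I'll go about half a turn more and let them settle.

```bash
python3 -m handwheel '[{"gripper":-1,"translation":[-5.8,2.2,2.4],"turn":[0,0,0]},{"gripper":-1,"translation":[-13.7,6.5,6.9],"turn":[0,0,0]},{"gripper":-1,"translation":[-22.4,7.5,12],"turn":[0,0,0]},{"gripper":-1,"translation":[-30.8,5,16.8],"turn":[0,0,0]},{"gripper":-1,"translation":[-34.5,2,19],"turn":[0,0,0]},{"gripper":-1,"translation":[-38,-0.8,21],"turn":[0,0,0]},{"gripper":-1,"translation":[-38,-0.8,21],"turn":[0,0,0]},{"gripper":-1,"translation":[-38,-0.8,21],"turn":[0,0,0]},{"gripper":-1,"translation":[-38,-0.8,21],"turn":[0,0,0]},{"gripper":-1,"translation":[-38,-0.8,21],"turn":[0,0,0]}]'
python3 - <<'E'
from h import *
p,r=cur(); print((p+r.as_matrix()[:,2]*L-np.r_[C,0])*1000)
S=robot.grab_frame('scene');cv2.imwrite('pics/s9.png',cv2.resize(S[220:370,180:340],(640,600),interpolation=cv2.INTER_CUBIC)[:,:,::-1]); balls(S)
circ(range(20,-201,-20),.029,.020,rot(-5.5,30))
E
```

```text
time: 19.48
ee_pos: [0.5754, 0.0211, 0.1403]
orientation: [0.26, 0.046, 0.964, -0.012]
ft_force: [0.2, -0.2, -0.2]
opening: 0.0145
grip_force: 98.5
[22.36177997 16.65788131 21.00003345]
blue [-15.  23.] side 8 22.4
blue [-30.   6.] side -14 21.6
blue [30. -9.] side 12 20.6
clay [ 7. 20.] side 20 22.0
clay [-21. -14.] side -25 8.6
clay [-81. -61.] side -99 7.4
20 [-4.6, -6.2, 3.6] [-0.0, 0.02, -0.0]
0 [-7.0, -15.9, 5.0] [-0.0, 0.02, -0.0]
-20 [-6.3, -26.0, 4.6] [-0.0, 0.02, -0.0]
-40 [-2.7, -35.1, 2.5] [-0.0, 0.02, -0.0]
-60 [3.4, -42.3, -1.1] [-0.0, 0.02, -0.0]
-80 [11.3, -46.7, -5.6] [-0.0, 0.02, -0.0]
-100 [20.0, -47.6, -10.7] [-0.0, 0.02, -0.0]
-120 [28.4, -45.1, -15.6] [-0.0, 0.02, -0.0]
-140 [35.6, -39.4, -19.7] [-0.0, 0.02, -0.0]
-160 [40.6, -31.2, -22.7] [-0.0, 0.02, -0.0]
-180 [42.9, -21.5, -24.0] [-0.0, 0.02, -0.0]
-200 [42.3, -11.4, -23.6] [-0.0, 0.02, -0.0]
```

```bash
python3 -m handwheel '[{"gripper":-1,"translation":[-4.6,-6.2,3.6],"turn":[0,0,0]},{"gripper":-1,"translation":[-7,-15.9,5],"turn":[0,0,0]},{"gripper":-1,"translation":[-6.3,-26,4.6],"turn":[0,0,0]},{"gripper":-1,"translation":[-5,-30.5,3.8],"turn":[0,0,0]},{"gripper":-1,"translation":[-2.7,-35,2.5],"turn":[0,0,0]},{"gripper":-1,"translation":[0,-38.7,0.8],"turn":[0,0,0]},{"gripper":-1,"translation":[3.4,-42.3,-1],"turn":[0,0,0]},{"gripper":-1,"translation":[7,-44.6,-3.3],"turn":[0,0,0]},{"gripper":-1,"translation":[7,-44.6,-3.3],"turn":[0,0,0]},{"gripper":-1,"translation":[7,-44.6,-3.3],"turn":[0,0,0]},{"gripper":-1,"translation":[7,-44.6,-3.3],"turn":[0,0,0]},{"gripper":-1,"translation":[7,-44.6,-3.3],"turn":[0,0,0]}]'
python3 - <<'E'
from h import *
p,r=cur(); print((p+r.as_matrix()[:,2]*L-np.r_[C,0])*1000)
S=robot.grab_frame('scene');cv2.imwrite('pics/s10.png',cv2.resize(S[220:370,180:340],(640,600),interpolation=cv2.INTER_CUBIC)[:,:,::-1]); balls(S)
E
```

```text
time: 21.02
ee_pos: [0.5637, -0.0226, 0.1396]
orientation: [0.26, 0.046, 0.964, -0.012]
ft_force: [0.0, 0.4, -1.2]
opening: 0.0145
grip_force: 98.6
[ 10.58199615 -27.03016716  20.27436761]
blue [-16.  23.] side 7 22.6
blue [-30.   6.] side -15 21.8
blue [ -8. -36.] side -32 13.6
clay [  2. -14.] side -9 22.6
clay [ 6. 19.] side 18 21.8
clay [-19. -21.] side -28 20.4
```

View pics/s10.png

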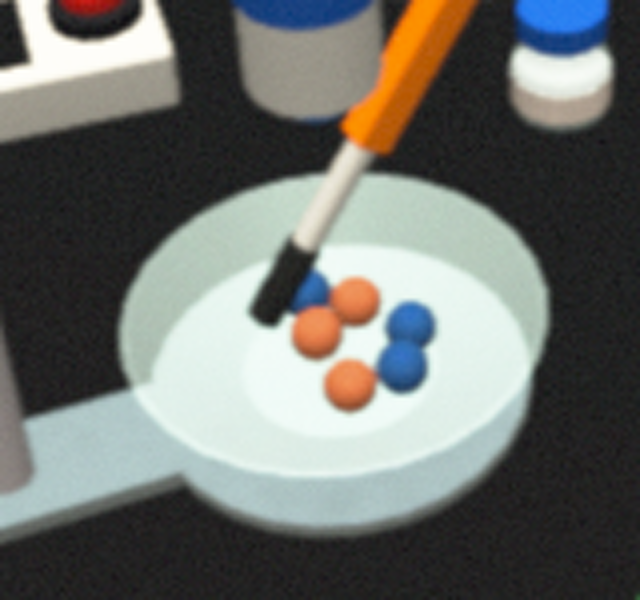

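The picture shows a red-brown ball at crop (350,385) wholly in the blue half, and blue balls at (310,290) and (408,325) in the red-brown half, all at rest in the dish. I'll withdraw the rod and carry it to the jar.

```bash
python3 -m handwheel '[{"gripper":-1,"translation":[0,0,-20],"turn":[0,0,0]},{"gripper":-1,"translation":[0,0,-60],"turn":[0,0,0]},{"gripper":-1,"translation":[0,0,-110],"turn":[0,0,0]},{"gripper":-1,"translation":[0,0,-155],"turn":[0,0,0]},{"gripper":-1,"translation":[0,0,-170],"turn":[0,0,0]},{"gripper":-1,"translation":[0,0,-170],"turn":[0,0,0]}]'
python3 - <<'E'
from h import *
S=robot.grab_frame('scene'); balls(S)
Rt=rot(-5.5,25); z=Rt.as_matrix()[:,2]; b=np.r_[J+.025*np.array([np.cos(np.radians(5.5)),-np.sin(np.radians(5.5))]),.0115]
for k in(.15,.1,0): print(k,b-z*k,cmd(b-z*k,Rt))
p,r=cur();print(p+r.as_matrix()[:,2]*L)
E
```

```text
time: 21.82
ee_pos: [0.4778, -0.0147, 0.287]
orientation: [0.26, 0.047, 0.964, -0.012]
ft_force: [-0.8, -0.9, -1.6]
opening: 0.0145
grip_force: 98.5
blue [-16.  23.] side 7 22.6
blue [-30.   6.] side -15 21.6
blue [ -6. -39.] side -33 17.4
clay [  2. -14.] side -9 22.6
clay [ 6. 19.] side 19 21.8
clay [-19. -21.] side -28 20.6
0.15 [0.58348401 0.25267978 0.14744617] ([-9.7, 272.4, 26.8], [0.03, 0.68, 0.03])
0.1 [0.60451764 0.25065447 0.10213078] ([-5.0, 272.2, 76.6], [0.03, 0.68, 0.03])
0 [0.6465849  0.24660386 0.0115    ] ([4.5, 271.8, 176.1], [0.03, 0.68, 0.03])
[ 0.54871413 -0.01716568  0.17133604]
```

```bash
python3 -m handwheel '[{"gripper":-1,"translation":[0,50,5],"turn":[0,0.2,0]},{"gripper":-1,"translation":[-3,105,10],"turn":[0,0.4,0]},{"gripper":-1,"translation":[-6,160,16],"turn":[0,0.68,0]},{"gripper":-1,"translation":[-8,215,20],"turn":[0,0.68,0]},{"gripper":-1,"translation":[-9,255,26],"turn":[0.03,0.68,0.03]},{"gripper":-1,"translation":[-9.7,272,27],"turn":[0.03,0.68,0.03]},{"gripper":-1,"translation":[-9.7,272,27],"turn":[0.03,0.68,0.03]},{"gripper":-1,"translation":[-9.7,272,27],"turn":[0.03,0.68,0.03]}]'
python3 - <<'E'
from h import *
S=robot.grab_frame('scene');T=robot.grab_frame('top')
o=np.hstack([cv2.resize(S[250:480,300:500],(400,460)),cv2.resize(T[150:250,110:210],(400,400))] if 0 else [cv2.resize(S[250:480,300:500],(400,460)),np.vstack([cv2.resize(T[140:255,100:200],(400,460))])])
cv2.imwrite('pics/j1.png',o[:,:,::-1])
Rt=rot(-5.5,25); z=Rt.as_matrix()[:,2]; b=np.r_[J+.025*np.array([np.cos(np.radians(5.5)),-np.sin(np.radians(5.5))]),.0115]
for k in(.15,.1,.05,0): print(k,cmd(b-z*k,Rt))
p,r=cur();t=p+r.as_matrix()[:,2]*L;print(t,proj('scene',t),robot.sense()['joint_positions'])
E
```

```text
time: 22.88
ee_pos: [0.5261, 0.2582, 0.2675]
orientation: [0.213, 0.047, 0.976, -0.01]
ft_force: [0.2, 1.0, -0.9]
opening: 0.0138
grip_force: 98.4
0.15 ([-0.9, 4.0, -5.1], [-0.03, -0.04, -0.03])
0.1 ([-1.2, 4.3, 44.9], [-0.03, -0.04, -0.03])
0.05 ([-1.5, 4.5, 94.9], [-0.03, -0.04, -0.03])
0 ([-1.7, 4.7, 144.9], [-0.03, -0.04, -0.03])
[0.58363697 0.24798428 0.14209233] [396.50204817 351.33789793] [ 0.14037125  0.36066632 -1.14408859  1.86441752  0.83244264  1.05001994
  0.12028556]
```

View pics/j1.png

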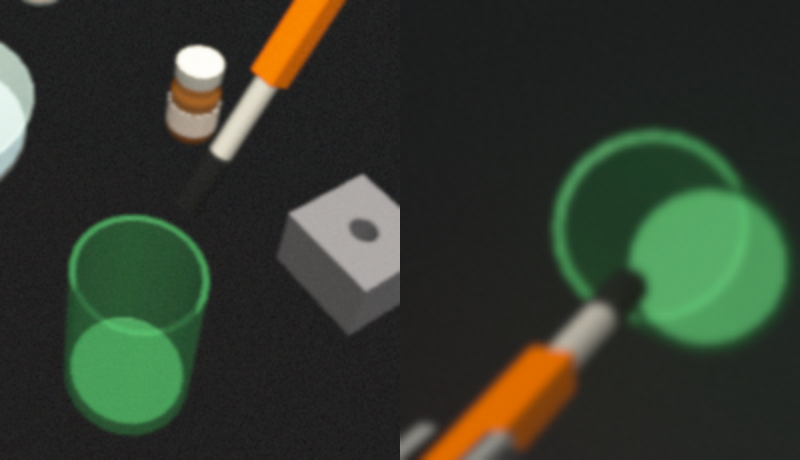

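Picture: the foot is above the jar's near rim, at scene (392,351) against an expected (396,351), and in line to slide in along its axis.

```bash
python3 -m handwheel '[{"gripper":-1,"translation":[-2,4.5,20],"turn":[0,0,0]},{"gripper":-1,"translation":[-2,4.5,45],"turn":[0,0,0]},{"gripper":-1,"translation":[-2,4.5,75],"turn":[0,0,0]},{"gripper":-1,"translation":[-2,4.7,105],"turn":[0,0,0]},{"gripper":-1,"translation":[-2,4.7,130],"turn":[0,0,0]},{"gripper":-1,"translation":[-2,4.7,143],"turn":[0,0,0]},{"gripper":-1,"translation":[-2,4.7,143],"turn":[0,0,0]},{"gripper":-1,"translation":[-2,4.7,143],"turn":[0,0,0]}]'
python3 - <<'E'
from h import *
p,r=cur();t=p+r.as_matrix()[:,2]*L;print((t-np.r_[J,0])*1000)
E
```

```text
time: 23.98
ee_pos: [0.5877, 0.2515, 0.1393]
orientation: [0.213, 0.05, 0.976, -0.012]
ft_force: [-3.8, -0.7, -3.3]
opening: 0.0147
grip_force: 98.9
[23.28202196 -3.79869154 13.87202743]
```

```bash
python3 -m handwheel '[{"gripper":-0.6,"translation":[0,0,0],"turn":[0,0,0]},{"gripper":-0.2,"translation":[0,0,0],"turn":[0,0,0]},{"gripper":1,"translation":[0,0,0],"turn":[0,0,0]},{"gripper":1,"translation":[0,0,0],"turn":[0,0,0]},{"gripper":1,"translation":[0,0,0],"turn":[0,0,0]},{"gripper":1,"translation":[0,0,0],"turn":[0,0,0]},{"gripper":1,"translation":[0,0,-10],"turn":[0,0,0]},{"gripper":1,"translation":[0,0,-30],"turn":[0,0,0]},{"gripper":1,"translation":[0,0,-70],"turn":[0,0,0]},{"gripper":1,"translation":[0,0,-120],"turn":[0,0,0]},{"gripper":1,"translation":[0,0,-150],"turn":[0,0,0]},{"gripper":1,"translation":[0,0,-150],"turn":[0,0,0]}]'
python3 - <<'E'
from h import *
S=robot.grab_frame('scene');cv2.imwrite('pics/j2.png',S[:,:,::-1]);balls(S)
print('handle/btn',blobs(S,(0,150,120),(22,255,255),100))
p,r=cur(); Rt=rot(-5.5,0)
def tc(t): return (r.inv().apply(np.array(t)-p)*1000).round(1).tolist(),((r.inv()*Rt).as_rotvec(degrees=True)/8).round(2).tolist()
B=[.615,-.259]
print(p,tc([p[0]-.06,p[1]-.05,.31]),tc([.45,0,.31]),tc([B[0]-.1,B[1]+.03,.25]),tc([*B,.12]))
E
```

```text
time: 25.48
ee_pos: [0.5254, 0.2606, 0.2784]
orientation: [0.216, 0.049, 0.975, -0.011]
ft_force: [1.1, -1.2, 0.2]
opening: 0.0855
grip_force: 0.0
blue [-16.  23.] side 7 22.4
blue [-30.   6.] side -15 21.8
blue [ -6. -39.] side -33 17.6
clay [  2. -14.] side -9 22.6
clay [ 6. 19.] side 18 21.8
clay [-19. -21.] side -28 20.4
handle/btn [([202.3, 216.1], 174, [195, 210, 17, 13]), ([263.3, 299.0], 189, [254, 290, 20, 19]), ([397.6, 298.8], 186, [386, 292, 24, 14]), ([401.3, 354.1], 1728, [370, 314, 63, 82])]
[0.52581864 0.25924702 0.27656333] ([35.5, -55.9, -53.2], [-0.02, 3.11, -0.04]) ([30.6, -265.6, -50.7], [-0.02, 3.11, -0.04]) ([-23.8, -486.8, 41.0], [-0.02, 3.11, -0.04]) ([-62.2, -506.3, 202.1], [-0.02, 3.11, -0.04])
```

View pics/j2.png

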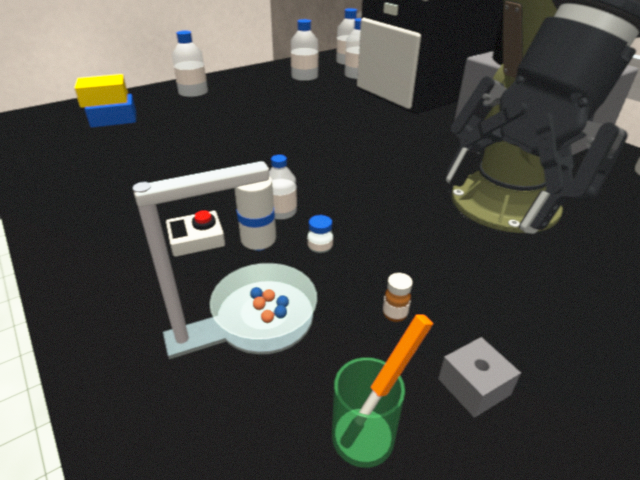

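The picture shows the rod standing in the green jar, foot down and leaning on the near rim. The balls are at rest in the dish, the bystanders have not moved, and the button is at (202,216). Next is the button.

```bash
python3 -m handwheel '[{"gripper":-1,"translation":[20,-40,-35],"turn":[0,0.8,0]},{"gripper":-1,"translation":[35,-56,-53],"turn":[0,1.6,0]},{"gripper":-1,"translation":[34,-110,-53],"turn":[0,2.4,0]},{"gripper":-1,"translation":[33,-165,-52],"turn":[0,3.11,0]},{"gripper":-1,"translation":[32,-220,-51],"turn":[0,3.11,0]},{"gripper":-1,"translation":[30.6,-265,-51],"turn":[0,3.11,0]},{"gripper":-1,"translation":[25,-315,-45],"turn":[0,3.11,0]},{"gripper":-1,"translation":[10,-375,-20],"turn":[0,3.11,0]},{"gripper":-1,"translation":[-5,-430,10],"turn":[0,3.11,0]},{"gripper":-1,"translation":[-24,-487,41],"turn":[0,3.11,0]},{"gripper":-1,"translation":[-24,-487,41],"turn":[0,3.11,0]},{"gripper":-1,"translation":[-24,-487,41],"turn":[0,3.11,0]}]' 40
cat >> h.py <<'E'
def tc(t,az=-5.5):
    p,r=cur(); return p,(r.inv().apply(np.array(t)-p)*1000).round(1).tolist(),((r.inv()*rot(az,0)).as_rotvec(degrees=True)/8).round(2).tolist()
E
python3 -c "
from h import *
for z in(.12,.07):print(tc([.615,-.259,z]))
print(robot.sense()['joint_positions'])"
```

```text
time: 27.02
ee_pos: [0.5146, -0.2298, 0.2474]
orientation: [-0.003, 0.051, 0.999, 0.0]
ft_force: [0.2, 0.4, 0.9]
opening: 0.0
grip_force: 0.0
(array([ 0.51459066, -0.22975493,  0.24736111]), [-103.6, -18.8, 126.8], [0.0, -0.04, -0.05])
(array([ 0.51459066, -0.22975493,  0.24736111]), [-103.8, -18.8, 176.8], [0.0, -0.04, -0.05])
[ 1.07966971  0.59646494 -1.22181196  1.57509633  0.56656847  1.37885495
  1.26708088]
```

```bash
python3 -m handwheel '[{"gripper":-1,"translation":[-50,-10,20],"turn":[0,0,0]},{"gripper":-1,"translation":[-90,-19,55],"turn":[0,0,0]},{"gripper":-1,"translation":[-104,-19,100],"turn":[0,0,0]},{"gripper":-1,"translation":[-104,-19,150],"turn":[0,0,0]},{"gripper":-1,"translation":[-104,-19,177],"turn":[0,0,0]},{"gripper":-1,"translation":[-104,-19,177],"turn":[0,0,0]},{"gripper":-1,"translation":[-104,-19,177],"turn":[0,0,0]}]'
python3 - <<'E'
from h import *
S=robot.grab_frame('scene');T=robot.grab_frame('top');cv2.imwrite('pics/b1.png',S[:,:,::-1])
p,r=cur();print(p,'tcp px',proj('scene',p),proj('top',p))
print([b for b in blobs(S,(0,150,120),(22,255,255),20) if b[0][0]<230],[b for b in blobs(T,(0,150,120),(22,255,255),8) if b[0][0]>400])
for z in(.04,.045,.05): print(z,'btn would project scene',proj('scene',[*onz('top',(457,208.2),z)[:2],z]).round(1),tc([*onz('top',(457,208.2),z)[:2],z])[1])
E
```

```text
time: 27.9
ee_pos: [0.6171, -0.2582, 0.0738]
orientation: [-0.0, 0.05, 0.999, -0.001]
ft_force: [0.6, 0.6, 0.7]
opening: 0.0001
grip_force: 0.0
[ 0.61719259 -0.25885321  0.07396293] tcp px [198.6833758 207.5700384] [461.05499127 204.59183799]
[([202.3, 216.1], 172, [195, 210, 16, 13])] [([456.5, 208.9], 259, [448, 200, 19, 18])]
0.04 btn would project scene [201.1 221. ] [0.6, -3.4, 34.0]
0.045 btn would project scene [201.4 219.2] [1.6, -1.9, 29.0]
0.05 btn would project scene [201.7 217.3] [2.5, -0.4, 24.0]
```

```bash
python3 -m handwheel '[{"gripper":-1,"translation":[3,0,8],"turn":[0,0,0]},{"gripper":-1,"translation":[3,0,14],"turn":[0,0,0]},{"gripper":-1,"translation":[3,0,18],"turn":[0,0,0]},{"gripper":-1,"translation":[3,0,18],"turn":[0,0,0]},{"gripper":-1,"translation":[3,0,18],"turn":[0,0,0]}]'
for i in 1; do python3 -m handwheel '[{"gripper":-1,"translation":[0,0,2],"turn":[0,0,0]},{"gripper":-1,"translation":[0,0,2],"turn":[0,0,0]}]'; done
```

```text
time: 28.62
ee_pos: [0.6132, -0.259, 0.0538]
orientation: [-0.001, 0.051, 0.999, -0.001]
ft_force: [0.3, 0.3, -0.4]
opening: 0.0001
grip_force: 0.0
time: 28.88
ee_pos: [0.613, -0.2591, 0.0516]
orientation: [-0.002, 0.051, 0.999, -0.001]
ft_force: [0.1, -0.1, 0.3]
opening: 0.0001
grip_force: 0.0
```

```bash
python3 -m handwheel '[{"gripper":-1,"translation":[0,0,2],"turn":[0,0,0]},{"gripper":-1,"translation":[0,0,2],"turn":[0,0,0]}]' | grep -E 'pos|force'; python3 -m handwheel '[{"gripper":-1,"translation":[0,0,2],"turn":[0,0,0]},{"gripper":-1,"translation":[0,0,2],"turn":[0,0,0]}]' | grep -E 'pos|force';python3 -m handwheel '[{"gripper":-1,"translation":[0,0,2],"turn":[0,0,0]},{"gripper":-1,"translation":[0,0,2],"turn":[0,0,0]}]' | grep -E 'pos|force'
```

```text
ee_pos: [0.6129, -0.2591, 0.0495]
ft_force: [1.2, -0.1, -0.3]
grip_force: 0.0
ee_pos: [0.6129, -0.259, 0.0475]
ft_force: [-0.1, -0.7, -0.4]
grip_force: 0.0
ee_pos: [0.6129, -0.259, 0.0455]
ft_force: [0.2, -0.4, -0.1]
grip_force: 0.0
```

```bash
for a in 1; do python3 -m handwheel '[{"gripper":-1,"translation":[0,0,2],"turn":[0,0,0]},{"gripper":-1,"translation":[0,0,2],"turn":[0,0,0]}]' | grep -E 'pos|ft_force'; python3 -m handwheel '[{"gripper":-1,"translation":[0,0,2],"turn":[0,0,0]},{"gripper":-1,"translation":[0,0,2],"turn":[0,0,0]}]' | grep -E 'pos|ft_force';python3 -m handwheel '[{"gripper":-1,"translation":[0,0,2],"turn":[0,0,0]},{"gripper":-1,"translation":[0,0,2],"turn":[0,0,0]}]' | grep -E 'pos|ft_force'; done
```

```text
ee_pos: [0.6129, -0.2591, 0.0435]
ft_force: [0.7, -0.1, -0.4]
ee_pos: [0.6129, -0.2591, 0.0415]
ft_force: [-0.5, -0.8, -0.1]
ee_pos: [0.6129, -0.2591, 0.0395]
ft_force: [0.1, 0.5, -0.5]
```

Run:
```python
from h import *
S=robot.grab_frame('scene');T=robot.grab_frame('top');cv2.imwrite('pics/b2.png',S[:,:,::-1]);cv2.imwrite('pics/b2t.png',T[:,:,::-1])
p,r=cur();print(p,'tcp px',proj('scene',p),proj('top',p))
print([b for b in blobs(S,(0,150,60),(22,255,255),5) if b[0][0]<230],[b for b in blobs(T,(0,150,60),(22,255,255),5) if b[0][0]>400])
I=cv2.imread('pics/scene0.png')[:,:,::-1].copy(); print([b for b in blobs(I,(0,150,60),(22,255,255),5) if b[0][0]<230])
# box top corners in top view, base image
I0=cv2.imread('pics/top0.png'); g=cv2.inRange(cv2.cvtColor(I0,cv2.COLOR_BGR2GRAY)[160:245,415:495],100,255)
c=max(cv2.findContours(g,0,2)[0],key=cv2.contourArea); print(cv2.minAreaRect(c), onz('top',(415+cv2.minAreaRect(c)[0][0],160+cv2.minAreaRect(c)[0][1]),.034))
```

```text
[ 0.61298742 -0.2590498   0.03967801] tcp px [203.30149555 221.35557703] [455.25481558 210.00107339]
[([202.3, 216.6], 184, [194, 210, 18, 14])] [([454.7, 212.2], 130, [448, 206, 17, 12])]
[([202.5, 216.5], 197, [194, 210, 18, 14])]
((39.97058868408203, 40.117645263671875), (49.477264404296875, 56.025726318359375), 14.03624439239502) [ 0.63216308 -0.26081753  0.034     ]
```

Run:
```python
from h import *
a=cv2.imread('pics/scene0.png').astype(int);b=cv2.imread('pics/b2.png').astype(int)
d=(np.abs(a-b).max(2)>35)
for y in range(196,236,2): print(y,''.join('#' if d[y,x] else '.' for x in range(165,240)))
```

```text
196 .............................#.........##..................................
198 ............................####.......##..................................
200 ............................####.......###.................................
202 ............................#####.......###................................
204 .............................####.......###................................
206 .............................#####.......##................................
208 ..............................####...#####.................................
210 ...............................#######.....................................
212 ...........................................................................
214 ...........................................................................
216 ...........................................................................
218 ...........................................................................
220 ...........................................................................
222 ...........................................................................
224 ...........................................................................
226 ...........................................................................
228 ...........................................................................
230 ...........................................................................
232 ...........................................................................
234 ...........................................................................
```

Run:
```python
from h import *
a=cv2.imread('pics/scene0.png').astype(int)
b=cv2.imread('pics/b1.png').astype(int); d=(np.abs(a-b).max(2)>35)
for y in range(176,222,2): print(y,''.join('#' if d[y,x] else '.' for x in range(175,230)))
T0=cv2.imread('pics/top0.png').astype(int);T=cv2.imread('pics/b2t.png').astype(int); d=(np.abs(T0-T).max(2)>35)
for y in range(170,236,2): print(y,''.join('#' if d[y,x] else '.' for x in range(420,490)))
b=cv2.imread('pics/b2.png')
for y in range(200,226,2): print(y,[b[y,x,::-1].tolist() for x in (198,202,206)])
```

```text
176 .......................................................
178 .......................................................
180 .......................................................
182 .......................................................
184 .......................................................
186 .......................................................
188 .......................................................
190 .......................................................
192 .......................................................
194 .......................................................
196 .......................................................
198 .......................................................
200 .......................................................
202 .......................................................
204 .......................................................
206 .......................................................
208 .......................................................
210 .......................................................
212 ................
[... 2688 characters left out ...]
..................................................................
200 [[40, 41, 42], [38, 38, 38], [81, 82, 77]]
202 [[49, 50, 47], [42, 43, 44], [93, 93, 88]]
204 [[54, 55, 53], [41, 42, 43], [90, 90, 85]]
206 [[68, 70, 68], [50, 48, 51], [91, 92, 88]]
208 [[87, 89, 84], [75, 74, 73], [94, 94, 88]]
210 [[115, 108, 104], [167, 76, 73], [138, 43, 41]]
212 [[234, 46, 42], [253, 40, 24], [251, 37, 26]]
214 [[253, 41, 27], [253, 42, 25], [253, 38, 22]]
216 [[253, 40, 26], [253, 39, 27], [253, 41, 25]]
218 [[251, 32, 24], [252, 36, 22], [238, 37, 26]]
220 [[177, 27, 23], [194, 32, 28], [157, 22, 18]]
222 [[133, 24, 21], [146, 30, 23], [118, 29, 28]]
224 [[51, 42, 44], [62, 38, 36], [48, 44, 46]]
```

Run:
```python
from h import *
a=cv2.GaussianBlur(cv2.imread('pics/scene0.png'),(3,3),0).astype(int)
for n in('b1','b2'):
    b=cv2.GaussianBlur(cv2.imread(f'pics/{n}.png'),(3,3),0).astype(int); d=(np.abs(a-b).max(2)>13); print(n)
    for y in range(130,226,3): print(y,''.join('#' if d[y,x] else '.' for x in range(150,260)))
```

```text
b1
130 ..............................................................................................................
133 ..............................................................................................................
136 ..............................................................................................................
139 ........................######................................................................................
142 ........................######....###.........#####...........................................................
145 ...........................#######..###############...........................................................
148 ............................######...###########..............................................................
151 .......................................##########.............................................................
154 ........................................##########............................................................
157 .........................................##########.......
[... 5565 characters left out ...]
..........
208 ............................................###############...................................................
211 ..............................................#######.........................................................
214 ..............................................................................................................
217 ..............................................................................................................
220 ..............................................................................................................
223 ..............................................................................................................
```

The finger ends look about 20 mm above the TCP projection, and there is no contact yet. I'll keep going down in small steps and watch the force.

```bash
python3 -m handwheel '[{"gripper":-1,"translation":[0,0,1.5],"turn":[0,0,0]},{"gripper":-1,"translation":[0,0,1.5],"turn":[0,0,0]}]' | grep -E 'pos|ft_force'; python3 -m handwheel '[{"gripper":-1,"translation":[0,0,1.5],"turn":[0,0,0]},{"gripper":-1,"translation":[0,0,1.5],"turn":[0,0,0]}]' | grep -E 'pos|ft_force';python3 -m handwheel '[{"gripper":-1,"translation":[0,0,1.5],"turn":[0,0,0]},{"gripper":-1,"translation":[0,0,1.5],"turn":[0,0,0]}]' | grep -E 'pos|ft_force'
```

```text
ee_pos: [0.6129, -0.2591, 0.0381]
ft_force: [-0.8, -0.4, 0.8]
ee_pos: [0.6129, -0.2591, 0.0366]
ft_force: [-0.4, 0.3, -0.5]
ee_pos: [0.6129, -0.2591, 0.0351]
ft_force: [-0.5, -0.2, 0.6]
```

```bash
python3 -m handwheel '[{"gripper":-1,"translation":[0,0,1.5],"turn":[0,0,0]},{"gripper":-1,"translation":[0,0,1.5],"turn":[0,0,0]}]' | grep -E 'pos|ft_force'; python3 -m handwheel '[{"gripper":-1,"translation":[0,0,1.5],"turn":[0,0,0]},{"gripper":-1,"translation":[0,0,1.5],"turn":[0,0,0]}]' | grep -E 'pos|ft_force';python3 -m handwheel '[{"gripper":-1,"translation":[0,0,1.5],"turn":[0,0,0]},{"gripper":-1,"translation":[0,0,1.5],"turn":[0,0,0]}]' | grep -E 'pos|ft_force'
python3 - <<'E'
from h import *
S=robot.grab_frame('scene');cv2.imwrite('pics/b3.png',S[:,:,::-1]);p,_=cur();print(p,proj('scene',p))
a=cv2.GaussianBlur(cv2.imread('pics/scene0.png'),(3,3),0).astype(int)
b=cv2.GaussianBlur(cv2.imread('pics/b3.png'),(3,3),0).astype(int); d=(np.abs(a-b).max(2)>13)
for y in range(196,232,2): print(y,''.join('#' if d[y,x] else '.' for x in range(170,240)))
E
```

```text
ee_pos: [0.6129, -0.2591, 0.0336]
ft_force: [-0.3, -1.1, -0.5]
ee_pos: [0.6129, -0.259, 0.032]
ft_force: [-0.6, -0.8, 0.3]
ee_pos: [0.6129, -0.2591, 0.0306]
ft_force: [0.5, 0.6, -0.1]
[ 0.61292232 -0.25908968  0.03064619] [203.99291504 225.04675257]
196 ......................................................................
198 ......................####........###.................................
200 ......................######......####................................
202 ......................#######..#..####................................
204 .......................#######....#####...............................
206 .......................#######....#####...............................
208 ........................######..#######...............................
210 ........................###############...............................
212 .........................##############...............................
214 ..........................###########.................................
216 ......................................................................
218 ......................................................................
220 ......................................................................
222 ......................................................................
224 ......................................................................
226 ......................................................................
228 ......................................................................
230 ......................................................................
```

The fingertips now cover the top of the button in the image, so contact is close.

```bash
python3 -m handwheel '[{"gripper":-1,"translation":[0,0,1.5],"turn":[0,0,0]},{"gripper":-1,"translation":[0,0,1.5],"turn":[0,0,0]}]' | grep -E 'pos|ft_force'; python3 -m handwheel '[{"gripper":-1,"translation":[0,0,1.5],"turn":[0,0,0]},{"gripper":-1,"translation":[0,0,1.5],"turn":[0,0,0]}]' | grep -E 'pos|ft_force';python3 -m handwheel '[{"gripper":-1,"translation":[0,0,1.5],"turn":[0,0,0]},{"gripper":-1,"translation":[0,0,1.5],"turn":[0,0,0]}]' | grep -E 'pos|ft_force'
```

```text
ee_pos: [0.6129, -0.2591, 0.0291]
ft_force: [-0.4, -0.1, -0.7]
ee_pos: [0.6129, -0.2591, 0.0276]
ft_force: [-0.3, 0.0, -0.0]
ee_pos: [0.6129, -0.2591, 0.026]
ft_force: [-0.2, -0.5, 0.3]
```

```bash
python3 -m handwheel '[{"gripper":-1,"translation":[0,0,1.5],"turn":[0,0,0]},{"gripper":-1,"translation":[0,0,1.5],"turn":[0,0,0]}]' | grep -E 'pos|ft_force'; python3 -m handwheel '[{"gripper":-1,"translation":[0,0,1.5],"turn":[0,0,0]},{"gripper":-1,"translation":[0,0,1.5],"turn":[0,0,0]}]' | grep -E 'pos|ft_force';python3 -m handwheel '[{"gripper":-1,"translation":[0,0,1.5],"turn":[0,0,0]},{"gripper":-1,"translation":[0,0,1.5],"turn":[0,0,0]}]' | grep -E 'pos|ft_force'
python3 - <<'E'
from h import *
S=robot.grab_frame('scene');cv2.imwrite('pics/b4.png',S[:,:,::-1]);p,_=cur();print(p,proj('scene',p),robot.sense()['time'])
a=cv2.GaussianBlur(cv2.imread('pics/scene0.png'),(3,3),0).astype(int)
b=cv2.GaussianBlur(cv2.imread('pics/b4.png'),(3,3),0).astype(int); d=(np.abs(a-b).max(2)>13)
for y in range(200,232,2): print(y,''.join('#' if d[y,x] else '.' for x in range(170,240)))
E
```

```text
ee_pos: [0.6131, -0.259, 0.0248]
ft_force: [-0.2, -0.0, 1.3]
ee_pos: [0.6131, -0.259, 0.0233]
ft_force: [0.3, 0.6, 3.1]
ee_pos: [0.6131, -0.2591, 0.0218]
ft_force: [-0.6, 0.4, 3.9]
[ 0.61307368 -0.25904467  0.02180869] [204.57833727 228.6710647 ] 33.575
200 ......................................................................
202 .......................####........##.................................
204 .......................######.....####................................
206 .......................######...#######...............................
208 .......................#######.....####...............................
210 ........................################..............................
212 ........................#################.............................
214 ........................#################.............................
216 ........................##################............................
218 ........................##################............................
220 ........................################..............................
222 ............................########..................................
224 ......................................................................
226 ......................................................................
228 ......................................................................
230 ......................................................................
```

```bash
python3 -m handwheel '[{"gripper":-1,"translation":[0,0,1.5],"turn":[0,0,0]},{"gripper":-1,"translation":[0,0,1.5],"turn":[0,0,0]}]' | grep -E 'pos|ft_force'; python3 -m handwheel '[{"gripper":-1,"translation":[0,0,1],"turn":[0,0,0]},{"gripper":-1,"translation":[0,0,1],"turn":[0,0,0]}]' | grep -E 'pos|ft_force'
```

```text
ee_pos: [0.6131, -0.2591, 0.0203]
ft_force: [0.2, 0.6, 4.1]
ee_pos: [0.6131, -0.2591, 0.0193]
ft_force: [-0.9, -0.1, 4.3]
```

```bash
python3 -m handwheel '[{"gripper":-1,"translation":[0,0,1],"turn":[0,0,0]},{"gripper":-1,"translation":[0,0,1],"turn":[0,0,0]}]' | grep -E 'pos|ft_force'; python3 -m handwheel '[{"gripper":-1,"translation":[0,0,0.7],"turn":[0,0,0]},{"gripper":-1,"translation":[0,0,0.7],"turn":[0,0,0]}]' | grep -E 'pos|ft_force'
```

```text
ee_pos: [0.6131, -0.2591, 0.0191]
ft_force: [-1.2, -0.2, 10.0]
ee_pos: [0.6131, -0.2591, 0.019]
ft_force: [-3.4, 0.4, 14.9]
```

The button has bottomed out: the force rises steeply at z = 0.019 after about 6 mm of travel. I'll release it and retreat.

```bash
python3 -m handwheel '[{"gripper":-1,"translation":[0,0,0],"turn":[0,0,0]},{"gripper":-1,"translation":[0,0,-5],"turn":[0,0,0]},{"gripper":-1,"translation":[0,0,-20],"turn":[0,0,0]},{"gripper":-1,"translation":[0,0,-60],"turn":[0,0,0]},{"gripper":-1,"translation":[0,0,-110],"turn":[0,0,0]},{"gripper":-1,"translation":[0,0,-150],"turn":[0,0,0]},{"gripper":-1,"translation":[0,0,-150],"turn":[0,0,0]},{"gripper":-1,"translation":[0,0,-150],"turn":[0,0,0]}]'
python3 - <<'E'
from h import *
S=robot.grab_frame('scene');cv2.imwrite('pics/end.png',S[:,:,::-1]);balls(S)
print([b for b in blobs(S,(0,150,120),(22,255,255),100)])
a=cv2.GaussianBlur(cv2.imread('pics/j2.png'),(5,5),0).astype(int);b=cv2.GaussianBlur(S[:,:,::-1].copy(),(5,5),0).astype(int)
m=(np.abs(a-b).max(2)>25).astype(np.uint8); k,l,s,c=cv2.connectedComponentsWithStats(m)
print('changed',[(c[i].round().tolist(),s[i].tolist()) for i in range(1,k) if s[i,4]>12])
E
```

```text
time: 35.58
ee_pos: [0.6128, -0.2591, 0.167]
orientation: [-0.002, 0.051, 0.999, -0.001]
ft_force: [0.6, -0.5, -0.5]
opening: 0.0002
grip_force: 0.0
blue [-16.  23.] side 7 22.4
blue [-30.   6.] side -15 21.8
blue [ -6. -39.] side -33 17.4
clay [  2. -14.] side -10 22.0
clay [ 6. 19.] side 18 21.8
clay [-19. -21.] side -28 20.4
[([202.3, 216.1], 173, [195, 210, 16, 13]), ([263.2, 299.1], 189, [254, 290, 20, 19]), ([397.4, 298.8], 191, [386, 292, 24, 14]), ([401.4, 354.0], 1726, [371, 314, 62, 82])]
changed [([171.0, 44.0], [134, 0, 67, 114, 4788]), ([538.0, 60.0], [433, 0, 207, 170, 17916]), ([625.0, 4.0], [604, 0, 36, 12, 258]), ([172.0, 92.0], [170, 91, 5, 4, 13]), ([612.0, 135.0], [593, 123, 36, 30, 509]), ([188.0, 140.0], [180, 129, 18, 22, 211]), ([456.0, 163.0], [445, 146, 24, 37, 308]), ([568.0, 161.0], [566, 159, 5, 5, 20]), ([461.0, 181.0], [454, 175, 15, 12, 106]), ([541.0, 212.0], [518, 190, 45, 44, 1041])]
```

The only change since the last picture is the arm. The rod, balls, bystanders and released button are all as they should be, so I'm handing in.

```bash
python3 -c "
from rig import robot
print(robot.close_job())"
```

```text
the job is handed in; nothing more can be done
None
```

The job is handed in at about 36 s with no verdict shown: over two wide clockwise turns stirred, a red-brown ball about 18 mm and blue balls about 15 and 33 mm across the line, all six in the dish, the rod leaning foot down in the rinse jar, then the button pressed fully and released; I viewed 12 pictures, two over the limit of 10.

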